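# Brush out the topping pot, nest the pots with fanned handles and close the stack

### The arm

A 6-joint arm with a two-finger parallel gripper is mounted at the origin on a cart in front of the work surface, level with it; the furniture and walls round the work are solid. World frame = base frame: x ahead of the robot, y to its left, z up, the work surface at z = 0. Lengths are in m, angles in degrees, forces in N, time in s.
With the tool pointing down it reaches from about 0.4 to 0.825 m from the base axis. Payload 7 kg.
Tool frame: the origin (TCP) lies on the centre line of the jaws, within the pads' length; the fingertips stand 19 mm ahead of it and the grasp point (between the pads) is the TCP; z points along the fingers, y is the line along which they close (so a half turn about z gives the same grasp; the last joint's range is limited). The gripper opens to 88 mm and grips with 3 to 60 N. Pads are 19 mm wide; open, the fingers measure 130 mm over their backs; the gripper's body (78 mm by 193 mm) begins 47 mm behind the grasp point.
Start: joints at [-51.102, 20.546, 0.682, 0, -70.136, -16.507], TCP at [0.257, -0.624, 0.206] pointing down, gripper open.
Joint ranges: [-176.03, 176.03], [-82.01, 121.73], [-58.28, 71.71], [-173.87, 95.51], [-174.79, -0.11], [-173.66, 173.66]. Speed limits (degrees/s): [136.94, 136.94, 172.46, 180, 180, 180].

### API

Orientations are given as [roll, pitch, yaw] about the fixed x, y, z axes, in that order (R = Rz(yaw) Ry(pitch) Rx(roll)).
In Python, from plant import get_state, capture, close_job gives the robot as it stands.
- The arm moves only by the tool apply_moves, never from a script. Its argument "targets" is a list of rows, each a list of 7 numbers: the opening, from 0 (shut) to 1 (fully open), then the shift along the tool's x, y, z normalised to -1 to 1, where 1 is 1000 mm, then the turn, a rotation vector about the tool's x, y, z normalised to -1 to 1, where 1 is 90 degrees. In form: [[claw, tx, ty, tz, ax, ay, az], ...]. A call has 1 to 20 rows; each row shifts and turns the commanded pose from where the row before left it, along the tool's axes as they then stand; what a row does not reach is not made up. A row lasts 1/12 s, in which the tool goes at most 41.7 mm and 7.16 degrees, less where a joint would pass 70% of its speed; a pose out of reach is approached as far as the arm can. A call with a number of a shift or a turn outside -1 to 1 is refused whole. A call with a gripper value outside its range is refused whole. The fingers move at their own pace and stop on an object; "newtons" is the grip in N (left out, the last holds). Time passes only in rows, so rows that do not move let the fingers close. It gives the time, the measured TCP pose, the force, the opening and the grip force at its end, in the units of the state.
- get_state(): the state, without advancing time (a new reading comes with each control period).
- capture(name): name is "scene" or "top"; returns a dict with "frame" (384x512x3 uint8, red, green, blue), "range_z" (384x512 float32, m along the optical axis (not along the pixel's ray), 0 where there is no reading), "camera_matrix" (3x3 intrinsics, pixels), "k1" (the pictures are not rectified: a ray, as slopes to the right and down, at radius r is drawn at 1 + k1 r^2 times it, then the intrinsics apply), "T" (4x4, takes a point from camera to world coordinates). Camera axes: x right, y down, z forward; pixel columns grow to the right and rows downward; lengths in m; the calibration is good to about 2 mm. A picture is of the moment at which its call begins.
- close_job(): hands the job in; it is judged then, once.
The state is a dict: "time_s": time; "joints": joint angles; "qd": joint speeds; "joint_torque": joint torques, N m; "tcp_pos": TCP position; "eef_rot": TCP orientation; "contact_force": force on the tool from outside, world axes, zero at the start; "moment": the same for the moment, N m; "gripper_width": finger opening in m; "gripper_force": force on a finger pad.
Only numpy, scipy, OpenCV 4.12 (cv2) and the standard library are available. Lean on these libraries where they do the work, as an engineer would, in place of code of your own. Each camera call takes 0.05 s, during which the arm holds its last target. There are 200 camera calls.

### The job

The salad bar is closing and the steel topping pots go away as one stack. The lidded pot on the cork trivet still has crumbs in it: lay its lid aside on the worktop, brush the pot out with the long brush, three full strokes down to its floor, drawn up to the collar in between, and put the brush back upright in its holder. Then nest all the other pots, one in another, into that pot on the trivet, each pushed fully home and level, with the handles fanned out so that seen from above each stands clear of all the others with at least a finger's width between, and close the top pot with the lid; leave the tub on the left, the jar on the right and the two shakers where they are.

Things in the scene. Friction and masses are not known exactly. Their poses are not given: they have to be found in the camera images.
- pot_0: steel stacking pot on the trivet. All pots are alike, 0.25 kg, heavy base, 84 mm high: tapered body, outer radius 32 mm at the foot, 43 at 52 mm height, there a step to a collar of radius 49 to 51 up to the rim; wall 3 mm; inner floor 6 mm above the underside, inner radius 29 at the floor, 47 at the mouth. Origin: centre of the underside, z up, +x along its handle
- pot_1: pot like pot_0, clean, on the worktop, may be absent (None); same axes. A pot let into another sinks until its step sits on the lower rim, 30 mm above the lower pot; let go within 5 mm of the axis it centres itself. A handle's tail hangs lower than that, so two handles at one angle foul each other and the upper pot cannot sink home
- pot_2: pot like pot_0 and pot_1, clean, on the worktop, may be absent (None). Origin: centre of the underside, z up, +x along its handle
- pot_3: pot like pot_0 and pot_1, clean, on the worktop, may be absent (None). Origin: centre of the underside, z up, +x along its handle
- pot_0_grip (a point): middle of the handle bar of pot_0, 75 mm from the pot's axis, 70 mm above its underside: pinch its sides here from above. The black hook handle is a level bar, 14 mm wide, 16 mm high, reaching from 51 to 100 mm from the axis, with a tail as wide hanging at its end, down to 32 mm above the underside
- pot_1_grip (a point): middle of the handle bar of pot_1, 75 mm from the pot's axis, 70 mm above its underside: pinch its sides here from above. The black hook handle is a level bar, 14 mm wide, 16 mm high, reaching from 51 to 100 mm from the axis, with a tail as wide hanging at its end, down to 32 mm above the underside
- pot_2_grip (a point): middle of the handle bar of pot_2, 75 mm from the pot's axis, 70 mm above its underside: pinch its sides here from above. The black hook handle is a level bar, 14 mm wide, 16 mm high, reaching from 51 to 100 mm from the axis, with a tail as wide hanging at its end, down to 32 mm above the underside
- pot_3_grip (a point): middle of the handle bar of pot_3, 75 mm from the pot's axis, 70 mm above its underside: pinch its sides here from above. The black hook handle is a level bar, 14 mm wide, 16 mm high, reaching from 51 to 100 mm from the axis, with a tail as wide hanging at its end, down to 32 mm above the underside
- trivet: fixed round cork trivet, 144 mm across, 8 mm thick, under pot_0. Origin: centre of its underside
- holder: fixed open steel brush holder, a cup 60 mm across, 70 mm high, inner radius 26 mm, inner floor 6 mm above the worktop, in which the brush stands. Origin: centre of its underside
- brush: long upright brush, 90 g, 240 mm long, standing head down in the holder with a little play: white round bristle head 40 mm across and 62 mm long at the lower end, thin wire stem, square beech grip 17 x 17 mm from 130 to 240 mm above the tip (sides along the brush's x and y). The bristles are stiff. Origin: middle of the head's lower end, the tip; z up along the brush
- brush_grip (a point): point in the grip 195 mm above the brush's tip: take it here from above
- lid: round steel lid, 100 g, lying on pot_0 at the start: flat cover 103 mm across, 3.5 mm thick; under it a tapered plug 7 mm deep, 42 mm in radius, that drops into a pot's mouth with 3 mm play, so that the cover lies on the rim with the origin 77 mm above the pot's underside. Origin: centre of the plug's underside, on which the lid also stands on a table, z up
- lid_knob (a point): middle of the lid's round black knob (23 mm across, 19 mm high, on a 11 mm stem), 32 mm above the lid's origin and 21 mm above the cover's top: pinch it from above at this height or up to 4 mm higher, the fingertips must not press on the cover
- tub_by: bystander: small foil-topped plastic tub 72 mm across, 71 mm high; origin at the centre of its underside
- honey_by: bystander: jar with a black lid, 60 mm across, 85 mm high; origin at the centre of its underside
- salt: bystander: glass salt shaker 44 mm across, 90 mm high; origin at the centre of its underside. It stands on a fixed rimmed wooden board, 20 mm high, at x 0.34 to 0.58, y -0.13 to 0.0. The worktop left and right of the board is bare from x 0.36 to 0.5 but for the things listed
- pepper: bystander: glass pepper shaker, like the salt shaker, behind it on the board. Fixed things round the work: beyond x 0.51 cutlery baskets (left of y 0.13) and salad trays (right of y -0.28), up to 120 mm high; beyond x 0.79 tall bottles
There are look-alikes about, which are no part of the job. What is shaped like the lid but green is not meant.

How it is judged:
By the outcome, as a careful person would: the job done as asked, in the order asked, and still so for the second after the job is handed in, with the robot touching nothing.
Of pot_1, pot_2, pot_3 only 2 to 3 are there at a start; the rules pass over those that are not, and their reading is None.
At some moment in a run one of pot_1, pot_2, pot_3 may be knocked a few centimetres aside while the robot is not near it.
It also fails if it takes over 208 s, if anything falls off the work surface, if the arm or the gripper's body presses on something with over 40 N, if the wrist force passes 120 N, or if a joint passes its speed limit or range.

## Working session

There is one attempt and no reset: what is moved stays moved. The work goes in short steps, Python scripts to look and compute and a tool call to move; the robot and the scene stay as the last step left them, time stands still between calls to the robot, and variables do not carry over. Pictures are saved under pics/ and viewed, at most 14 in all, crops included, and the job is handed in when it is done.

Besides the shell and the picture viewer there is one more tool, called after "Request:" as name(argument=value, ...), one argument or row to a line, values as JSON. apply_moves: Moves the arm, as the interface text tells. Scaled input: -1 to 1 covers 1000 mm each way for a shift and 90 degrees each way for a turn. Its arguments: {"type":"object","properties":{"targets":{"type":"array","items":{"type":"array","items":{"type":"number"}}},"newtons":{"type":"number"}},"required":["targets"]}

```bash
mkdir -p pics; ls; cat > h.py <<'E'
import numpy as np, cv2, pickle
from plant import get_state, capture, close_job
def cloud(c):
    z=c['range_z'];K=c['camera_matrix'];h,w=z.shape
    u,v=np.meshgrid(np.arange(w),np.arange(h))
    xd=(u-K[0,2])/K[0,0];yd=(v-K[1,2])/K[1,1]
    x,y=xd.copy(),yd.copy()
    for _ in range(8):
        f=1+c['k1']*(x*x+y*y);x=xd/f;y=yd/f
    P=np.stack([x*z,y*z,z],-1)@c['T'][:3,:3].T+c['T'][:3,3]
    P[z<=0]=np.nan
    return P
def save(n,img,s=1):
    cv2.imwrite('pics/'+n,cv2.resize(img[...,::-1],None,fx=s,fy=s,interpolation=cv2.INTER_CUBIC))
E
python3 - <<'E'
from h import *
print(get_state())
for n in('scene','top'):
    c=capture(n);pickle.dump(c,open(n+'0.pkl','wb'));save(n+'0.png',c['frame'],1.5);print(n,c['T'],c['camera_matrix'],c['k1'])
E
```

```text
pics
{'time_s': 0.0, 'joints': array([-5.11013334e+01,  2.05911132e+01,  6.34763023e-01, -1.63706300e-02,
       -7.01347237e+01, -1.65083354e+01]), 'qd': array([ 0.00024808, -0.0038137 , -0.0021912 ,  0.04257259, -0.10551897,
        0.00449549]), 'joint_torque': array([-3.52452393e-03, -5.82719135e+01,  2.93039149e+01,  6.99730396e+00,
        6.58247009e-03, -1.91410527e-04]), 'tcp_pos': array([ 0.25689959, -0.62366454,  0.20514564]), 'eef_rot': array([ 1.79908307e+02, -1.11259507e-02, -1.57615235e+02]), 'contact_force': array([ 0.07776443,  0.10008435, -0.45340996]), 'moment': array([-0.01289978,  0.03021141,  0.02651098]), 'gripper_force': 0.0, 'gripper_width': 0.08775221592649689}
scene [[ 0.61386853 -0.50236532  0.60892899 -0.42701628]
 [-0.7891031  -0.36905719  0.49103266 -0.82159158]
 [-0.02194816 -0.78193725 -0.62297063  1.15505881]
 [ 0.          0.          0.          1.        ]] [[443.5409449    0.         254.85151176]
 [  0.         443.5409449  190.54015818]
 [  0.           0.           1.        ]] -0.044498933512708644
top [[ 0.06773767 -0.89644696  0.43794344 -0.21495799]
 [-0.99769928 -0.06208729  0.02722694 -0.07274152]
 [ 0.00278321 -0.43878015 -0.89859014  1.74458793]
 [ 0.          0.          0.          1.        ]] [[445.98963653   0.         254.76198184]
 [  0.         445.98963653 188.88164549]
 [  0.           0.           1.        ]] -0.11903112817651666
```

View pics/scene0.png

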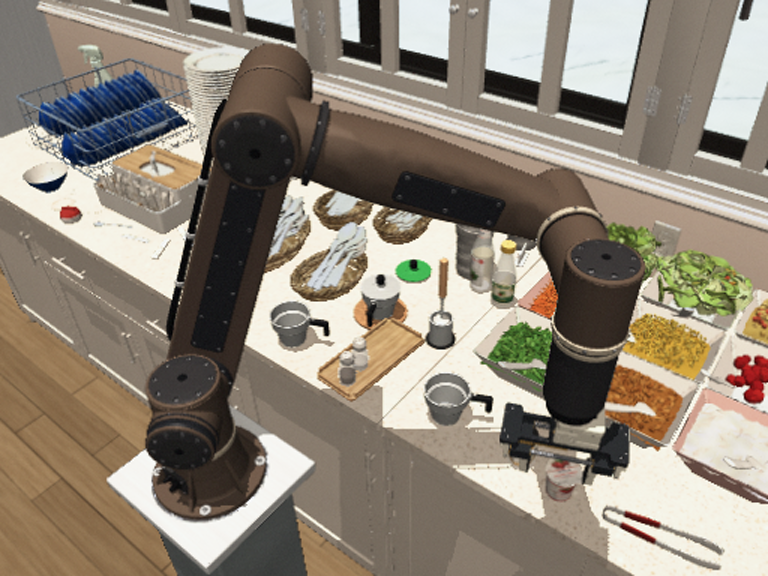

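View pics/top0.png

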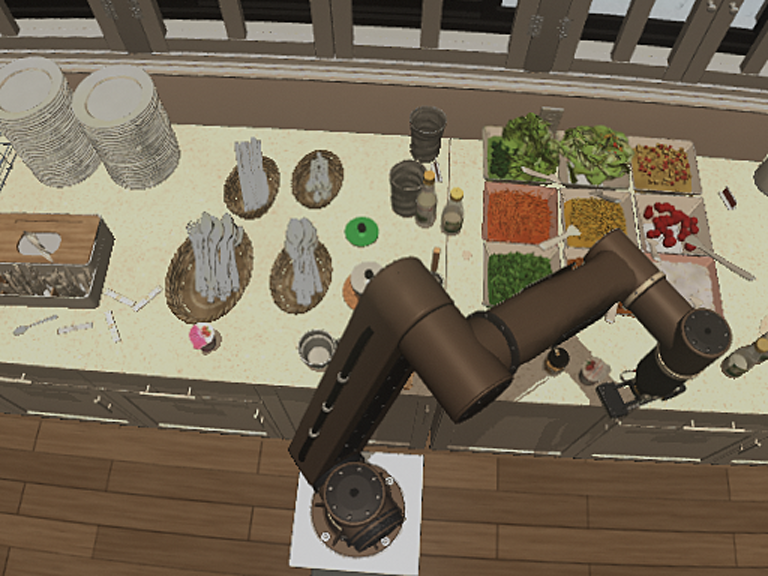

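The scene view shows pots at about (292,325) and (448,398), the lidded pot on the trivet at (380,295), the brush at (442,310), shakers at (352,360) and the green decoy lid at (412,270). In the top view the arm hides some of this. I'll build an orthographic map from both cameras.

```bash
cat >> h.py <<'E'
def ortho(cs,x0=.3,x1=.85,y0=-.45,y1=.45,res=.0015,zmax=.3):
    H=int((x1-x0)/res);W=int((y1-y0)/res)
    im=np.zeros((H,W,3),np.uint8);hz=np.full((H,W),-1.)
    for c in cs:
        P=cloud(c).reshape(-1,3);C=c['frame'].reshape(-1,3)
        m=np.isfinite(P[:,0])&(P[:,2]<zmax)&(P[:,2]>-.02);P=P[m];C=C[m]
        o=np.argsort(P[:,2]);P=P[o];C=C[o]
        r=((x1-P[:,0])/res).astype(int);k=((y1-P[:,1])/res).astype(int)
        for dr in(0,1):
            for dk in(0,1):
                a=r+dr;b=k+dk;g=(a>=0)&(a<H)&(b>=0)&(b<W);a,b,z,cc=a[g],b[g],P[g,2],C[g]
                u=z>hz[a,b];im[a[u],b[u]]=cc[u];hz[a[u],b[u]]=z[u]
    return im,hz
def grid(im,x1=.85,y1=.45,res=.0015):
    im=im.copy()
    for i in range(-10,12):
        k=int((y1-i*.1)/res);r=int((x1-i*.1)/res)
        if 0<=k<im.shape[1]:im[:,k]=(255,0,0);cv2.putText(im,f'{i/10}',(k,10),0,.35,(255,0,255))
        if 0<=r<im.shape[0]:im[r]=(255,0,0);cv2.putText(im,f'{i/10}',(0,r),0,.35,(255,0,255))
    return im
E
python3 - <<'E'
from h import *
cs=[pickle.load(open(n+'0.pkl','rb')) for n in('scene','top')]
im,hz=ortho(cs,y0=-.6,y1=.6);save('o0.png',grid(im,y1=.6))
E
```

```text
(no output)
```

View pics/o0.png

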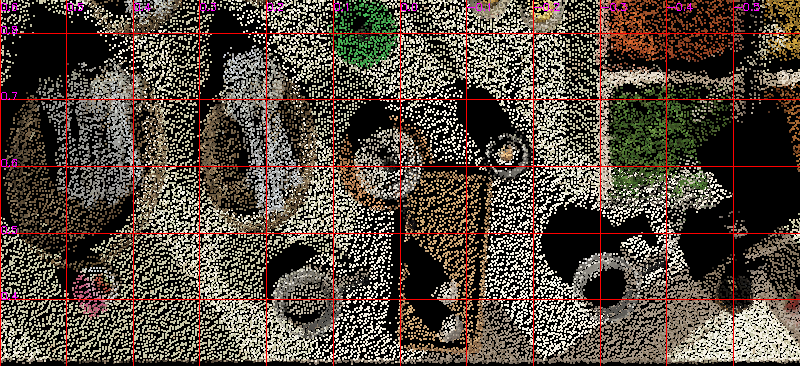

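Pots are at roughly (0.40,0.14) and (0.43,-0.31), with the lidded pot near (0.60,0.02), the brush near (0.62,-0.16), the tub at (0.41,0.46) and the jar at (0.41,-0.50). Next I'll fit them precisely.

```bash
cat >> h.py <<'E'
from scipy.optimize import least_squares
def circ(p,r,c0):
    f=lambda c:np.hypot(p[:,0]-c[0],p[:,1]-c[1])-r
    return least_squares(f,c0,loss='soft_l1',f_scale=.002).x
def pot(c,c0,zb=0.,rim=.084,r=.049):
    P=cloud(c).reshape(-1,3);C=c['frame'].reshape(-1,3).astype(int)
    m=np.isfinite(P[:,0]);P=P[m];C=C[m]
    z=P[:,2]-zb;c=np.array(c0,float)
    for tol in(.03,.012,.006,.004):
        d=np.hypot(*(P[:,:2]-c).T);s=(abs(z-rim)<.004)&(abs(d-r)<tol)
        if s.sum()<8:break
        c=circ(P[s,:2],r,c)
    d=np.hypot(*(P[:,:2]-c).T);h=(d>.057)&(d<.106)&(z>.035)&(z<.088)&(C.max(1)<90)
    v=P[h,:2]-c;t=h&(z>.068)
    u=(v/np.linalg.norm(v,axis=1)[:,None]).mean(0) if h.any() else [0,0]
    w=P[t,:2]-c
    ut=(w/np.linalg.norm(w,axis=1)[:,None]).mean(0) if t.any() else [0,0]
    return c.round(4),int(s.sum()),np.round(np.degrees(np.arctan2(u[1],u[0])),1),int(h.sum()),np.round(np.degrees(np.arctan2(ut[1],ut[0])),1),int(t.sum()),np.median(P[s,2]).round(4) if s.any() else None
def blob(c,c0,R,z0,z1):
    P=cloud(c).reshape(-1,3);m=np.isfinite(P[:,0]);P=P[m]
    s=(np.hypot(P[:,0]-c0[0],P[:,1]-c0[1])<R)&(P[:,2]>z0)&(P[:,2]<z1);return P[s]
E
python3 - <<'E'
from h import *
cs={n:pickle.load(open(n+'0.pkl','rb')) for n in('scene','top')}
for n,c in cs.items():
    print(n);
    for c0 in((.4,.14),(.425,-.31)):print(pot(c,c0))
    print('lid',pot(c,(.605,.02),.008,.087,.0505))
    for nm,a in dict(knob=((.605,.02),.03,.108,.14),brush=((.62,-.16),.03,.15,.26),holder=((.62,-.16),.04,.06,.075),tub=((.41,.46),.05,.06,.08)).items():
        p=blob(c,*a)
        if len(p):print(nm,len(p),p.mean(0).round(4),p.min(0).round(4),p.max(0).round(4))
c=cs['scene'];p=blob(c,(.62,-.16),.03,.14,.26)
for z in(.15,.17,.19,.21,.23):
    q=p[abs(p[:,2]-z)<.01];print(z,len(q),q.mean(0).round(4))
i=c['frame'][160:260,170:340];save('crop1.png',i,4)
q=p[p[:,2]>.238];print(q.round(4)[:40])
E
```

```text
scene
(array([0.3947, 0.1396]), 96, np.float64(-68.6), 64, np.float64(-68.5), 39, np.float64(0.0843))
(array([ 0.4186, -0.3086]), 114, np.float64(-66.7), 81, np.float64(-66.3), 56, np.float64(0.084))
lid (array([0.6051, 0.0202]), 73, np.float64(-157.4), 52, np.float64(-157.7), 35, np.float64(0.0952))
knob 36 [0.6009 0.0169 0.1217] [0.5927 0.0058 0.1099] [0.6114 0.0297 0.1301]
brush 138 [ 0.6175 -0.1599  0.2024] [ 0.6095 -0.1674  0.1519] [ 0.6313 -0.1459  0.251 ]
holder 147 [ 0.6167 -0.1601  0.0669] [ 0.5861 -0.189   0.06  ] [ 0.649  -0.1295  0.0749]
top
(array([0.3964, 0.1402]), 60, np.float64(0.0), 0, np.float64(0.0), 0, np.float64(0.0846))
(array([ 0.425, -0.31 ]), 0, np.float64(0.0), 0, np.float64(0.0), 0, None)
lid (array([0.5991, 0.0078]), 41, np.float64(0.0), 0, np.float64(0.0), 0, np.float64(0.0953))
knob 28 [0.6035 0.0177 0.1258] [0.5885 0.0096 0.1113] [0.6159 0.0267 0.1333]
brush 62 [ 0.6175 -0.1577  0.2112] [ 0.6096 -0.1674  0.1543] [ 0.6321 -0.1493  0.2525]
holder 22 [ 0.6336 -0.1772  0.0686] [ 0.6098 -0.1901  0.0603] [ 0.6501 -0.1554  0.0749]
tub 243 [0.4175 0.4585 0.0707] [0.3722 0.4245 0.0603] [0.4583 0.4914 0.0792]
0.15 24 [ 0.6171 -0.1602  0.1515]
0.17 25 [ 0.6178 -0.1604  0.1702]
0.19 27 [ 0.6159 -0.1598  0.1903]
0.21 25 [ 0.6164 -0.1599  0.2095]
0.23 31 [ 0.6188 -0.1603  0.2293]
[[ 0.6206 -0.1528  0.2482]
 [ 0.6267 -0.1529  0.2447]
 [ 0.6286 -0.1558  0.2448]
 [ 0.6164 -0.1515  0.2459]
 [ 0.6178 -0.1547  0.2465]
 [ 0.6191 -0.1579  0.247 ]
 [ 0.6186 -0.1623  0.2493]
 [ 0.6186 -0.1663  0.251 ]
 [ 0.6254 -0.1662  0.2469]
 [ 0.6165 -0.1516  0.2416]
 [ 0.6171 -0.1553  0.2429]
 [ 0.6166 -0.1597  0.2451]
 [ 0.6184 -0.1626  0.2452]
 [ 0.623  -0.1638  0.243 ]
 [ 0.6298 -0.1636  0.2389]
 [ 0.6154 -0.1566  0.2401]
 [ 0.6119 -0.1628  0.2449]
 [ 0.6154 -0.1647  0.2437]
 [ 0.623  -0.164   0.2388]
 [ 0.613  -0.1583  0.238 ]
 [ 0.613  -0.1623  0.2398]]
```

View pics/crop1.png

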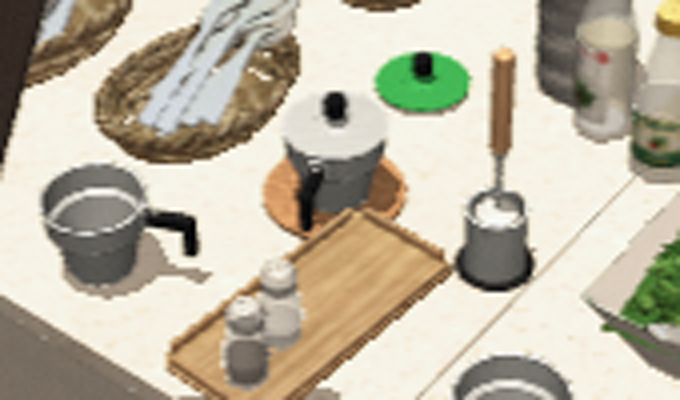

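The crop confirms it. The grey steel lid on the trivet pot (crop pixel 335,125) is the lid meant, and the green one at (422,80) is the decoy. There are two loose pots, at (95,215) and (515,375). Next: fit the brush yaw and plan the first move.

```bash
cat >> h.py <<'E'
from scipy.spatial.transform import Rotation as Ro
def plan(p,yaw,zt=None,s=None):
    """zt: travel height. prints total tool-frame shifts: turn+lift, xy, descend"""
    s=s or get_state();q=s['tcp_pos'];y0=s['eef_rot'][2]
    dy=(yaw-y0+180)%360-180
    R=Ro.from_euler('xyz',[180,0,yaw],degrees=True)
    d=R.inv().apply([p[0]-q[0],p[1]-q[1],0])*1000
    zt=q[2] if zt is None else zt
    print('lift mm',round((zt-q[2])*1000,1),'turn az deg',round(-dy,1),'| xy tool mm',d[:2].round(1),'| down mm',round((zt-p[2])*1000,1),'tilt',Ro.from_euler('xyz',s['eef_rot'],degrees=True).inv().__mul__(Ro.from_euler('xyz',[180,0,y0],degrees=True)).as_rotvec(degrees=True).round(2))
E
python3 - <<'E'
from h import *
cs={n:pickle.load(open(n+'0.pkl','rb')) for n in('scene','top')}
P=np.vstack([blob(c,(.617,-.16),.025,.14,.236) for c in cs.values()])
for n,Q in [('scene',blob(cs['scene'],(.617,-.16),.025,.14,.236)),('both',P)]:
    best=[]
    for a in range(0,90,10):
        def f(v):
            c,s=np.cos(v[2]),np.sin(v[2]);d=Q[:,:2]-v[:2];l=np.abs(np.c_[d@[c,s],d@[-s,c]]);return l.max(1)-.0085
        r=least_squares(f,[.62,-.157,np.radians(a)],loss='soft_l1',f_scale=.001);best.append((r.cost,r.x))
    best.sort(key=lambda t:t[0])
    for b in best[:3]:print(n,b[0]*1e6,b[1][:2].round(4),np.degrees(b[1][2])%90)
h=np.vstack([blob(c,(.618,-.159),.036,.062,.074) for c in cs.values()]);d=np.hypot(h[:,0]-.618,h[:,1]+.159);h=h[d>.022];print('holder',circ(h[:,:2],.028,(.618,-.159)))
p=blob(cs['scene'],(.605,.02),.025,.110,.124);print('knob circ',circ(p[:,:2],.0115,(.605,.02)))
plan((.605,.02,.120),180,.30)
E
```

```text
scene 87.81509526296836 [ 0.6224 -0.1565] 88.23960647228539
scene 87.85172169787091 [ 0.6225 -0.1565] 88.86928442726591
scene 87.87707995493766 [ 0.6225 -0.1564] 85.75904637196507
both 149.78379375239297 [ 0.6231 -0.1567] 82.2883996382072
both 149.783793754866 [ 0.6231 -0.1567] 82.28813514383992
both 149.78379375622305 [ 0.6231 -0.1567] 82.288108111685
holder [ 0.61808718 -0.15987915]
knob circ [0.60527638 0.01899546]
lift mm 94.8 turn az deg 22.4 | xy tool mm [-348.1  643.7] | down mm 180.0 tilt [ 0.08 -0.01 -0.  ]
```

Request:
apply_moves(
  targets=[
    [1, 0, 0, -0.024, 0, 0, 0.062],
    [1, 0, 0, -0.024, 0, 0, 0.062],
    [1, 0, 0, -0.024, 0, 0, 0.062],
    [1, 0, 0, -0.023, 0, 0, 0.062],
    [1, -0.0174, 0.0322, 0, 0, 0, 0],
    [1, -0.0174, 0.0322, 0, 0, 0, 0],
    [1, -0.0174, 0.0322, 0, 0, 0, 0],
    [1, -0.0174, 0.0322, 0, 0, 0, 0],
    [1, -0.0174, 0.0322, 0, 0, 0, 0],
    [1, -0.0174, 0.0322, 0, 0, 0, 0],
    [1, -0.0174, 0.0322, 0, 0, 0, 0],
    [1, -0.0174, 0.0322, 0, 0, 0, 0],
    [1, -0.0174, 0.0322, 0, 0, 0, 0],
    [1, -0.0174, 0.0322, 0, 0, 0, 0],
    [1, -0.0174, 0.0322, 0, 0, 0, 0],
    [1, -0.0174, 0.0322, 0, 0, 0, 0],
    [1, -0.0174, 0.0322, 0, 0, 0, 0],
    [1, -0.0174, 0.0322, 0, 0, 0, 0],
    [1, -0.0174, 0.0322, 0, 0, 0, 0],
    [1, -0.0174, 0.0322, 0, 0, 0, 0],
  ],
)

```text
time_s: 1.77
tcp_pos: [0.5351, -0.1067, 0.301]
eef_rot: [180.0, -0.0, -179.9]
contact_force: [1.2, -0.2, 1.4]
gripper_width: 0.0872
gripper_force: 0.0
```

Request:
apply_moves(
  targets=[
    [1, -0.0174, 0.0322, 0, 0, 0, 0],
    [1, -0.0174, 0.0322, 0, 0, 0, 0],
    [1, -0.0174, 0.0322, 0, 0, 0, 0],
    [1, -0.0174, 0.0322, 0, 0, 0, 0],
    [1, 0, 0, 0, 0, 0, 0],
    [1, 0, 0, 0, 0, 0, 0],
    [1, 0, 0, 0, 0, 0, 0],
  ],
)

```text
time_s: 2.35
tcp_pos: [0.604, 0.0204, 0.3004]
eef_rot: [-180.0, -0.1, -179.9]
contact_force: [0.9, -0.2, 0.5]
gripper_width: 0.0877
gripper_force: 0.0
```

```bash
python3 - <<'E'
from h import *
s=get_state();print(s['joints'].round(1),s['contact_force'])
plan((.605,.0195,.120),180)
c=capture('top');print(pot(c,(.42,-.31)),pot(c,(.395,.14)))
im,hz=ortho([c,capture('scene')],y0=-.6,y1=.6);save('o1.png',grid(im,y1=.6))
E
```

```text
[  20.4   11.4    0.2   -0.   -78.9 -110.3] [ 0.85956347 -0.15827457  0.51454563]
lift mm 0.0 turn az deg 0.1 | xy tool mm [-1.  -0.9] | down mm 180.4 tilt [-0.02 -0.08  0.  ]
(array([ 0.4194, -0.3091]), 54, np.float64(-66.3), 36, np.float64(-65.9), 29, np.float64(0.084)) (array([0.395, 0.14 ]), 0, np.float64(0.0), 0, np.float64(0.0), 0, None)
```

Request:
apply_moves(
  newtons=25,
  targets=[
    [0.7, -0.001, -0.001, 0.03, 0, 0, 0],
    [0.7, 0, 0, 0.03, 0, 0, 0],
    [0.7, 0, 0, 0.03, 0, 0, 0],
    [0.7, 0, 0, 0.03, 0, 0, 0],
    [0.7, 0, 0, 0.025, 0, 0, 0],
    [0.7, 0, 0, 0.02, 0, 0, 0],
    [0.7, 0, 0, 0.01, 0, 0, 0],
    [0.7, 0, 0, 0.005, 0, 0, 0],
    [0.7, 0, 0, 0, 0, 0, 0],
    [0.7, 0, 0, 0, 0, 0, 0],
    [0, 0, 0, 0, 0, 0, 0],
    [0, 0, 0, 0, 0, 0, 0],
    [0, 0, 0, 0, 0, 0, 0],
    [0, 0, 0, 0, 0, 0, 0],
    [0, 0, 0, 0, 0, 0, 0],
    [0, 0, 0, 0, 0, 0, 0],
  ],
)

```text
time_s: 3.78
tcp_pos: [0.6054, 0.0194, 0.1213]
eef_rot: [180.0, 0.0, -179.9]
contact_force: [0.5, 1.4, -0.6]
gripper_width: 0.0269
gripper_force: 0.0
```

View pics/o1.png

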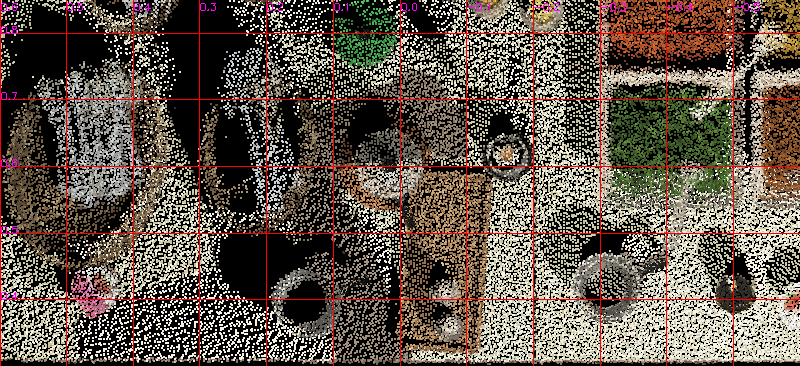

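The map shows only two loose pots and nothing else hidden. I'll lower a touch, finish closing, then lift.

Request:
apply_moves(
  targets=[
    [0.4, 0, 0, 0.002, 0, 0, 0],
    [0.3, 0, 0, 0, 0, 0, 0],
    [0, 0, 0, 0, 0, 0, 0],
    [0, 0, 0, 0, 0, 0, 0],
    [0, 0, 0, 0, 0, 0, 0],
    [0, 0, 0, 0, 0, 0, 0],
    [0, 0, 0, -0.01, 0, 0, 0],
    [0, 0, 0, -0.02, 0, 0, 0],
    [0, 0, 0, -0.02, 0, 0, 0],
    [0, 0, 0, -0.03, 0, 0, 0],
    [0, 0, 0, -0.03, 0, 0, 0],
    [0, 0, 0, -0.03, 0, 0, 0],
    [0, 0, 0, 0, 0, 0, 0],
    [0, 0, 0, 0, 0, 0, 0],
  ],
)

```text
time_s: 4.95
tcp_pos: [0.6063, 0.0195, 0.2621]
eef_rot: [179.9, 0.3, -179.9]
contact_force: [-0.5, -0.3, -0.8]
gripper_width: 0.0004
gripper_force: 0.0
```

```bash
python3 - <<'E'
from h import *
plan((.43,.305,.0365),180)
c=capture('scene');pickle.dump(c,open('s1.pkl','wb'));print(pot(c,(.605,.02),.008))
print(pot(c,(.395,.14)))
E
```

```text
lift mm 0.0 turn az deg 0.1 | xy tool mm [176.3 285.5] | down mm 225.6 tilt [0.08 0.28 0.  ]
(array([0.6031, 0.0181]), 67, np.float64(-158.6), 51, np.float64(-158.7), 34, np.float64(0.0935))
(array([0.3959, 0.141 ]), 80, np.float64(-69.1), 69, np.float64(-69.0), 44, np.float64(0.0834))
```

Closing was too slow and I reopened mid-way, so the grasp missed the knob. Redo it with more closing time.

Request:
apply_moves(
  targets=[
    [0.6, 0.001, 0, 0, 0, 0, 0],
    [0.6, 0, 0, 0, 0, 0, 0],
    [0.6, 0, 0, 0, 0, 0, 0],
    [0.6, 0, 0, 0.02, 0, 0, 0],
    [0.6, 0, 0, 0.02, 0, 0, 0],
    [0.6, 0, 0, 0.02, 0, 0, 0],
    [0.6, 0, 0, 0.02, 0, 0, 0],
    [0.6, 0, 0, 0.02, 0, 0, 0],
    [0.6, 0, 0, 0.02, 0, 0, 0],
    [0.6, 0, 0, 0.01, 0, 0, 0],
    [0.6, 0, 0, 0.008, 0, 0, 0],
    [0.6, 0, 0, 0.004, 0, 0, 0],
    [0.6, 0, 0, 0, 0, 0, 0],
    [0, 0, 0, 0, 0, 0, 0],
    [0, 0, 0, 0, 0, 0, 0],
    [0, 0, 0, 0, 0, 0, 0],
    [0, 0, 0, 0, 0, 0, 0],
    [0, 0, 0, 0, 0, 0, 0],
    [0, 0, 0, 0, 0, 0, 0],
    [0, 0, 0, 0, 0, 0, 0],
  ],
)

```text
time_s: 6.67
tcp_pos: [0.6043, 0.0194, 0.1172]
eef_rot: [180.0, 0.0, -179.9]
contact_force: [-0.2, 0.1, 0.5]
gripper_width: 0.0112
gripper_force: 0.0
```

Request:
apply_moves(
  targets=[
    [0, 0, 0, 0, 0, 0, 0],
    [0, 0, 0, 0, 0, 0, 0],
    [0, 0, 0, 0, 0, 0, 0],
    [0, 0, 0, 0, 0, 0, 0],
    [0, 0, 0, 0, 0, 0, 0],
  ],
)

```text
time_s: 7.08
tcp_pos: [0.6043, 0.0193, 0.117]
eef_rot: [-180.0, -0.0, -179.9]
contact_force: [-0.3, -0.8, -0.6]
gripper_width: 0.0003
gripper_force: 0.0
```

```bash
python3 - <<'E'
from h import *
c=capture('scene');save('c2.png',c['frame'][140:270,170:340],4);print(np.isnan(0))
a=pickle.load(open('s1.pkl','rb'));save('c2b.png',a['frame'][140:270,170:340],4)
E
```

```text
False
```

View pics/c2.png

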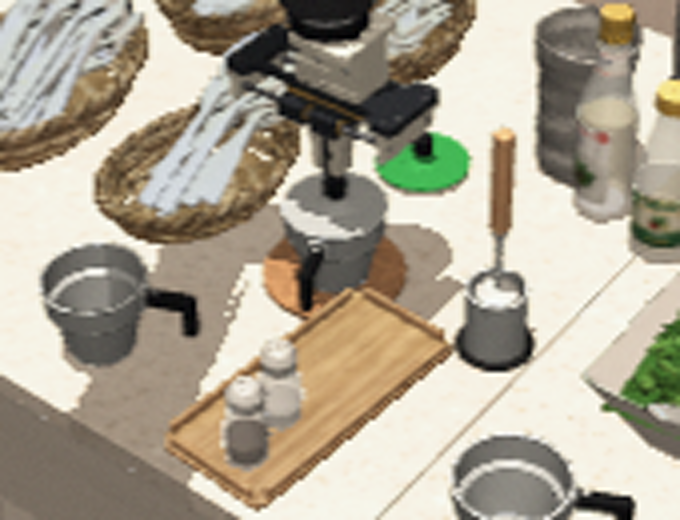

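```bash
python3 - <<'E'
from h import *
for n in('scene','top'):
    c=capture(n);P=cloud(c);
    s=np.isfinite(P[...,0])&(np.hypot(P[...,0]-.605,P[...,1]-.02)<.06)&(P[...,2]>.1)&(P[...,2]<.2)
    Q=P[s];C=c['frame'][s]
    for z in np.arange(.1,.2,.01):
        m=(Q[:,2]>=z)&(Q[:,2]<z+.01)
        if m.any():print(n,z.round(2),m.sum(),Q[m].min(0).round(3),Q[m].max(0).round(3),C[m].mean(0).round())
a=pickle.load(open('s1.pkl','rb'))
p=blob(a,(.605,.02),.03,.106,.14);print(p.mean(0),p.min(0),p.max(0),len(p))
save('c3.png',capture('scene')['frame'][165:215,225:285],10)
print(get_state())
E
```

```text
scene 0.1 31 [ 0.555 -0.026  0.1  ] [0.648 0.06  0.109] [140. 137. 130.]
scene 0.11 12 [0.591 0.007 0.111] [0.606 0.027 0.12 ] [25. 24. 23.]
scene 0.12 17 [0.594 0.006 0.121] [0.609 0.025 0.13 ] [28. 28. 26.]
scene 0.13 2 [0.602 0.007 0.131] [0.605 0.009 0.139] [67. 64. 57.]
scene 0.14 16 [0.591 0.004 0.141] [0.612 0.033 0.149] [106. 100.  88.]
scene 0.15 23 [0.589 0.002 0.151] [0.612 0.03  0.16 ] [110. 103.  91.]
scene 0.16 22 [ 0.589 -0.     0.16 ] [0.61  0.037 0.169] [117. 110.  97.]
scene 0.17 20 [ 0.589 -0.     0.171] [0.607 0.036 0.18 ] [108. 102.  90.]
scene 0.18 11 [ 0.586 -0.004  0.18 ] [0.608 0.042 0.189] [101.  95.  84.]
scene 0.19 1 [ 0.609 -0.013  0.199] [ 0.609 -0.013  0.199] [175. 168. 148.]
top 0.1 76 [ 0.551 -0.031  0.1  ] [0.627 0.063 0.109] [126. 119. 105.]
top 0.11 5 [0.597 0.01  0.11 ] [0.6   0.026 0.118] [31. 28. 23.]
top 0.12 7 [0.596 0.014 0.12 ] [0.602 0.026 0.129] [38. 34. 28.]
top 0.13 4 [0.595 0.005 0.13 ] [0.597 0.022 0.138] [44. 40. 32.]
top 0.14 4 [0.595 0.009 0.141] [0.596 0.017 0.15 ] [45. 41. 33.]
top 0.15 7 [0.59  0.005 0.15 ] [0.598 0.033 0.159] [6
[... 308 characters left out ...]
82] 36
{'time_s': 7.2833, 'joints': array([ 2.03270246e+01,  1.80477100e+01, -1.53557468e+01, -2.04868098e-03,
       -5.66003227e+01, -1.10257950e+02]), 'qd': array([ 0.02324168, -0.00037835, -0.00220391,  0.04605496, -0.02608342,
        0.03812036]), 'joint_torque': array([-1.15308925e-03, -5.14468038e+01,  2.59332848e+01,  6.14970177e+00,
       -8.77365377e-02, -6.76139030e-05]), 'tcp_pos': array([0.60428739, 0.01933193, 0.11702765]), 'eef_rot': array([ 1.79999704e+02, -4.13790841e-03, -1.79932053e+02]), 'contact_force': array([-0.53314616, -0.46884039,  0.63546635]), 'moment': array([ 0.01851782, -0.03727272, -0.00024479]), 'gripper_force': 0.0, 'gripper_width': 0.00011960984212939162}
```

View pics/c3.png

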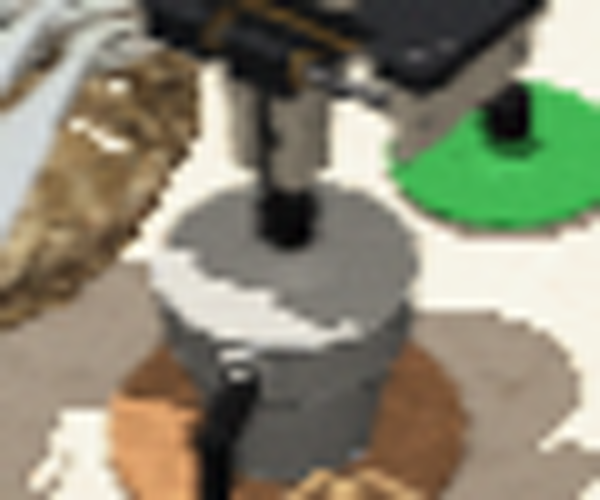

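The closed fingertips end at about z 0.137 in the picture. The reported TCP of 0.117 would put them at 0.098, so the tool's real reach looks about 40 mm shorter than reported. I'll open, rise, and measure the tip height from the images at different openings.

Request:
apply_moves(
  targets=[
    [0.6, 0, 0, -0.03, 0, 0, 0],
    [0.6, 0, 0, -0.03, 0, 0, 0],
    [0.6, 0, 0, 0, 0, 0, 0],
    [0.6, 0, 0, 0, 0, 0, 0],
    [0.6, 0, 0, 0, 0, 0, 0],
    [0.6, 0, 0, 0, 0, 0, 0],
    [0.6, 0, 0, 0, 0, 0, 0],
    [0.6, 0, 0, 0, 0, 0, 0],
  ],
)

```text
time_s: 7.95
tcp_pos: [0.6039, 0.0192, 0.1762]
eef_rot: [-180.0, -0.1, -179.9]
contact_force: [-0.4, -0.5, 0.1]
gripper_width: 0.0484
gripper_force: 0.0
```

```bash
python3 - <<'E'
from h import *
s=get_state();print(s['tcp_pos'],s['gripper_width'])
t=s['tcp_pos']
for n in('scene','top'):
    c=capture(n);P=cloud(c)
    Q=P[np.isfinite(P[...,0])&(abs(P[...,0]-t[0])<.05)&(abs(P[...,1]-t[1])<.09)&(P[...,2]>.134)&(P[...,2]<.3)]
    for z in np.arange(.13,.26,.006):
        m=(Q[:,2]>=z)&(Q[:,2]<z+.006)
        if m.any():print(n,z.round(3),m.sum(),Q[m].min(0).round(3),Q[m].max(0).round(3),np.median(Q[m],0).round(3))
E
```

```text
[0.60389634 0.01922481 0.17617996] 0.048368210068326416
scene 0.196 9 [ 0.594 -0.018  0.197] [0.61  0.063 0.201] [0.597 0.044 0.2  ]
scene 0.202 21 [ 0.589 -0.021  0.203] [0.619 0.059 0.207] [ 0.597 -0.011  0.206]
scene 0.208 16 [ 0.59  -0.021  0.208] [0.613 0.058 0.214] [0.596 0.041 0.21 ]
scene 0.214 17 [ 0.59  -0.023  0.214] [0.609 0.058 0.22 ] [0.596 0.045 0.217]
scene 0.22 18 [ 0.589 -0.022  0.22 ] [0.613 0.059 0.226] [ 0.596 -0.009  0.222]
scene 0.226 16 [ 0.591 -0.024  0.227] [0.611 0.056 0.232] [0.596 0.042 0.229]
scene 0.232 23 [ 0.59  -0.026  0.233] [0.614 0.06  0.238] [0.595 0.044 0.235]
scene 0.238 19 [ 0.588 -0.024  0.238] [0.608 0.062 0.244] [0.593 0.043 0.24 ]
scene 0.244 7 [ 0.59  -0.028  0.245] [0.602 0.059 0.249] [0.595 0.045 0.247]
scene 0.25 10 [ 0.59  -0.027  0.25 ] [0.607 0.059 0.256] [0.592 0.049 0.251]
scene 0.256 7 [ 0.591 -0.066  0.257] [0.623 0.055 0.262] [0.611 0.047 0.26 ]
top 0.13 2 [0.593 0.018 0.134] [0.598 0.021 0.135] [0.596 0.019 0.135]
top 0.196 3 [ 0.597 -0.011  0.2  ] [0.602 0.052 0.201] [0.597 0.044 0.201]
top 0.202 6 [ 0.593 -0.019  0.203] [0.599 0.059 0.208] [0.596 0.046 0.205]
top 0.208 4 [ 0.592 -0.008  0.208] [0.604 0.055 0.214] [0.595 0.046 0.21 ]
top 0.214 6 [ 0.592 -0.019  0.214] [0.598 0.059 0.219] [ 0.594 -0.007  0.216]
top 0.22 5 [ 0.591 -0.012  0.22 ] [0.597 0.054 0.226] [0.595 0.043 0.221]
top 0.226 2 [0.597 0.044 0.227] [0.608 0.047 0.231] [0.602 0.045 0.229]
top 0.232 1 [0.609 0.044 0.238] [0.609 0.044 0.238] [0.609 0.044 0.238]
top 0.238 3 [ 0.601 -0.007  0.24 ] [0.606 0.047 0.243] [0.606 0.047 0.242]
top 0.256 2 [ 0.569 -0.066  0.259] [0.618 0.048 0.261] [ 0.594 -0.009  0.26 ]
```

Tips sit at TCP z + 0.020, so the true grasp point is reported TCP z + 0.039. I'll use that offset from here on: knob grasp at reported z ≈ 0.081.

Request:
apply_moves(
  targets=[
    [0.6, -0.001, 0, 0.02, 0, 0, 0],
    [0.6, 0, 0, 0.02, 0, 0, 0],
    [0.6, 0, 0, 0.02, 0, 0, 0],
    [0.6, 0, 0, 0.015, 0, 0, 0],
    [0.6, 0, 0, 0.01, 0, 0, 0],
    [0.6, 0, 0, 0.005, 0, 0, 0],
    [0.6, 0, 0, 0.004, 0, 0, 0],
    [0.6, 0, 0, 0, 0, 0, 0],
    [0.6, 0, 0, 0, 0, 0, 0],
  ],
)

```text
time_s: 8.8
tcp_pos: [0.6058, 0.0194, 0.0836]
eef_rot: [180.0, 0.0, -179.9]
contact_force: [0.0, 0.3, 0.8]
gripper_width: 0.0524
gripper_force: 0.0
```

Request:
apply_moves(
  targets=[
    [0, 0, 0, 0, 0, 0, 0],
    [0, 0, 0, 0, 0, 0, 0],
    [0, 0, 0, 0, 0, 0, 0],
    [0, 0, 0, 0, 0, 0, 0],
    [0, 0, 0, 0, 0, 0, 0],
    [0, 0, 0, 0, 0, 0, 0],
    [0, 0, 0, 0, 0, 0, 0],
    [0, 0, 0, 0, 0, 0, 0],
    [0, 0, 0, 0, 0, 0, 0],
  ],
)

```text
time_s: 9.55
tcp_pos: [0.6054, 0.0194, 0.0832]
eef_rot: [180.0, 0.0, -179.9]
contact_force: [-0.7, -0.7, 3.0]
gripper_width: 0.0225
gripper_force: 25.0
```

Request:
apply_moves(
  targets=[
    [0, 0, 0, -0.01, 0, 0, 0],
    [0, 0, 0, -0.02, 0, 0, 0],
    [0, 0, 0, -0.03, 0, 0, 0],
    [0, 0, 0, -0.03, 0, 0, 0],
    [0, 0, 0, -0.03, 0, 0, 0],
    [0, 0.0146, 0.0238, 0, 0, 0, 0],
    [0, 0.0146, 0.0238, 0, 0, 0, 0],
    [0, 0.0146, 0.0238, 0, 0, 0, 0],
    [0, 0.0146, 0.0238, 0, 0, 0, 0],
    [0, 0.0146, 0.0238, 0, 0, 0, 0],
    [0, 0.0146, 0.0238, 0, 0, 0, 0],
    [0, 0.0146, 0.0238, 0, 0, 0, 0],
    [0, 0.0146, 0.0238, 0, 0, 0, 0],
    [0, 0.0146, 0.0238, 0, 0, 0, 0],
    [0, 0.0146, 0.0238, 0, 0, 0, 0],
    [0, 0.0146, 0.0238, 0, 0, 0, 0],
    [0, 0.0146, 0.0238, 0, 0, 0, 0],
    [0, 0, 0, 0, 0, 0, 0],
    [0, 0, 0, 0, 0, 0, 0],
    [0, 0, 0, 0, 0, 0, 0],
  ],
)

```text
time_s: 11.22
tcp_pos: [0.4296, 0.3046, 0.2033]
eef_rot: [-180.0, -0.0, -179.9]
contact_force: [-1.0, 0.3, -1.4]
gripper_width: 0.0224
gripper_force: 25.0
```

```bash
python3 - <<'E'
from h import *
plan((.43,.305,-.0008),180)
print(get_state()['joints'].round(1))
c=capture('scene');t=capture('top');save('o2.png',grid(ortho([c,t])[0]))
print(pot(c,(.605,.02),.008),pot(t,(.605,.02),.008));print(pot(c,(.395,.14)),pot(t,(.395,.14)))
E
```

```text
lift mm 0.0 turn az deg 0.1 | xy tool mm [-0.4  0.4] | down mm 204.1 tilt [-0. -0.  0.]
[  56.7    6.6  -18.2   -0.   -65.2 -146.6]
(array([0.6032, 0.0186]), 71, np.float64(-158.2), 53, np.float64(-158.4), 34, np.float64(0.0919)) (array([0.605 , 0.0183]), 67, np.float64(-159.7), 40, np.float64(-159.6), 29, np.float64(0.092))
(array([0.3952, 0.1404]), 83, np.float64(-69.2), 65, np.float64(-69.2), 44, np.float64(0.0837)) (array([0.3956, 0.1413]), 44, np.float64(-68.7), 40, np.float64(-68.4), 31, np.float64(0.0837))
```

View pics/o2.png

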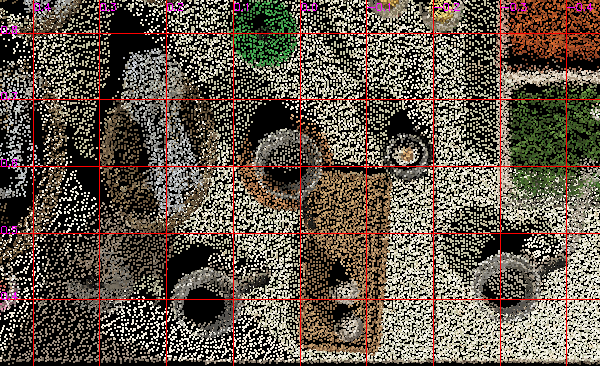

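The lid is in the gripper, and the open pot on the trivet is centred at (0.604,0.0185) with its handle at -158.5°. Lower the lid.

Request:
apply_moves(
  targets=[
    [0, 0, 0, 0.03, 0, 0, 0],
    [0, 0, 0, 0.03, 0, 0, 0],
    [0, 0, 0, 0.03, 0, 0, 0],
    [0, 0, 0, 0.03, 0, 0, 0],
    [0, 0, 0, 0.03, 0, 0, 0],
    [0, 0, 0, 0.02, 0, 0, 0],
    [0, 0, 0, 0.015, 0, 0, 0],
    [0, 0, 0, 0.008, 0, 0, 0],
    [0, 0, 0, 0.004, 0, 0, 0],
    [0, 0, 0, 0.003, 0, 0, 0],
    [0, 0, 0, 0.003, 0, 0, 0],
    [0, 0, 0, 0, 0, 0, 0],
    [0, 0, 0, 0, 0, 0, 0],
  ],
)

```text
time_s: 12.4
tcp_pos: [0.4301, 0.3051, 0.0007]
eef_rot: [179.9, 0.0, -179.9]
contact_force: [-0.1, 0.4, -1.2]
gripper_width: 0.0221
gripper_force: 25.0
```

Request:
apply_moves(
  targets=[
    [0, 0, 0, 0.0015, 0, 0, 0],
    [0, 0, 0, 0.001, 0, 0, 0],
    [0, 0, 0, 0, 0, 0, 0],
    [0.6, 0, 0, 0, 0, 0, 0],
    [0.6, 0, 0, 0, 0, 0, 0],
    [0.6, 0, 0, 0, 0, 0, 0],
    [0.6, 0, 0, 0, 0, 0, 0],
    [0.6, 0, 0, 0, 0, 0, 0],
    [0.6, 0, 0, -0.01, 0, 0, 0],
    [0.6, 0, 0, -0.03, 0, 0, 0],
    [0.6, 0, 0, -0.03, 0, 0, 0],
    [0.6, 0, 0, -0.03, 0, 0, 0],
    [0.6, 0, 0, -0.04, 0, 0, 0],
    [0.6, 0, 0, -0.04, 0, 0, 0],
    [0.6, 0, 0, -0.04, 0, 0, 0],
    [0.6, 0, 0, -0.04, 0, 0, 0],
    [0.6, 0, 0, 0, 0, 0, 0],
    [0.6, 0, 0, 0, 0, 0, 0],
  ],
)

```text
time_s: 13.9
tcp_pos: [0.4304, 0.3055, 0.2612]
eef_rot: [179.7, 0.2, -179.9]
contact_force: [-0.5, -0.0, -0.5]
gripper_width: 0.0524
gripper_force: 0.0
```

```bash
python3 - <<'E'
from h import *
cs=[capture(n) for n in('scene','top')*3]
for lo,hi in((.14,.24),(.14,.19),(.19,.24)):
    Q=np.vstack([blob(c,(.62,-.158),.025,lo,hi) for c in cs]);best=[]
    def f(v):
        c,s=np.cos(v[2]),np.sin(v[2]);d=Q[:,:2]-v[:2];l=np.abs(np.c_[d@[c,s],d@[-s,c]]);return l.max(1)-.0085
    for a in range(0,90,15):
        r=least_squares(f,[.62,-.157,np.radians(a)],loss='soft_l1',f_scale=.001);best.append((r.cost,r.x))
    b=min(best,key=lambda t:t[0]);print(lo,hi,len(Q),b[1][:2].round(4),np.degrees(b[1][2])%90)
h=np.vstack([blob(c,(.618,-.159),.036,.064,.074) for c in cs]);d=np.hypot(h[:,0]-.618,h[:,1]+.159);h=h[d>.022];print('holder',circ(h[:,:2],.028,(.618,-.159)))
l=np.vstack([blob(c,(.43,.305),.06,.0065,.014) for c in cs]);print('lid',np.median(l,0),l.mean(0))
l=np.vstack([blob(c,(.43,.305),.03,.02,.06) for c in cs]);print('knob',l.min(0),l.max(0))
s=get_state();print(s['tcp_pos'],s['contact_force']);plan((.6225,-.1565,.166),176)
for n in cs[:2]:print(pot(n,(.605,.02),.008),pot(n,(.395,.14)),pot(n,(.42,-.31)))
E
```

```text
0.14 0.24 550 [ 0.6233 -0.1567] 81.34921956034668
0.14 0.19 268 [ 0.6233 -0.1568] 81.0324307584877
0.19 0.24 282 [ 0.6232 -0.1566] 82.59563171067795
holder [ 0.61732528 -0.15965352]
lid [0.43612921 0.29572677 0.0106672 ] [0.43513174 0.29811984 0.01046314]
knob [0.41603118 0.27574147 0.02004847] [0.454296   0.31995974 0.04814514]
[0.42938609 0.3042268  0.2564387 ] [-0.85796074 -0.17340057  0.23888683]
lift mm 0.0 turn az deg 4.1 | xy tool mm [-224.8 -446.1] | down mm 90.4 tilt [-0.11 -0.08  0.  ]
(array([0.6025, 0.0187]), 70, np.float64(-158.0), 53, np.float64(-158.3), 34, np.float64(0.0918)) (array([0.3944, 0.1405]), 81, np.float64(-68.3), 65, np.float64(-68.1), 45, np.float64(0.0839)) (array([ 0.4189, -0.3084]), 119, np.float64(-66.8), 81, np.float64(-66.6), 57, np.float64(0.084))
(array([0.6049, 0.018 ]), 51, np.float64(-159.8), 40, np.float64(-159.7), 29, np.float64(0.0919)) (array([0.397 , 0.1409]), 54, np.float64(-69.3), 39, np.float64(-68.8), 28, np.float64(0.084)) (array([ 0.42 , -0.309]), 57, np.float64(-67.1), 35, np.float64(-66.8), 28, np.float64(0.0836))
```

Request:
apply_moves(
  targets=[
    [0.5, 0, 0, 0, 0, 0, 0.045],
    [0.5, 0, 0, 0, 0, 0, 0.045],
    [0.5, -0.0197, -0.033, 0, 0, 0, 0],
    [0.5, -0.0197, -0.033, 0, 0, 0, 0],
    [0.5, -0.0197, -0.033, 0, 0, 0, 0],
    [0.5, -0.0197, -0.033, 0, 0, 0, 0],
    [0.5, -0.0197, -0.033, 0, 0, 0, 0],
    [0.5, -0.0197, -0.033, 0, 0, 0, 0],
    [0.5, -0.0197, -0.033, 0, 0, 0, 0],
    [0.5, -0.0197, -0.033, 0, 0, 0, 0],
    [0.5, -0.0197, -0.033, 0, 0, 0, 0],
    [0.5, -0.0197, -0.033, 0, 0, 0, 0],
    [0.5, -0.0197, -0.033, 0, 0, 0, 0],
    [0.5, -0.0197, -0.033, 0, 0, 0, 0],
    [0.5, -0.0197, -0.033, 0, 0, 0, 0],
    [0.5, 0, 0, 0, 0, 0, 0],
    [0.5, 0, 0, 0, 0, 0, 0],
    [0.5, 0, 0, 0, 0, 0, 0],
  ],
)

```text
time_s: 15.7
tcp_pos: [0.623, -0.1561, 0.2563]
eef_rot: [-180.0, -0.1, 171.9]
contact_force: [-0.1, 0.1, -1.4]
gripper_width: 0.0439
gripper_force: 0.0
```

```bash
python3 - <<'E'
from h import *
print(get_state()['joints'].round(1))
plan((.6233,-.1567,.166),172)
E
```

```text
[   3.3   16.1    0.8   -0.   -74.9 -101.4]
lift mm 0.0 turn az deg -0.1 | xy tool mm [-0.4 -0.6] | down mm 90.3 tilt [-0.01 -0.13  0.  ]
```

Request:
apply_moves(
  newtons=30,
  targets=[
    [0.5, 0, 0, 0.02, 0, 0, 0],
    [0.5, 0, 0, 0.02, 0, 0, 0],
    [0.5, 0, 0, 0.02, 0, 0, 0],
    [0.5, 0, 0, 0.015, 0, 0, 0],
    [0.5, 0, 0, 0.01, 0, 0, 0],
    [0.5, 0, 0, 0.004, 0, 0, 0],
    [0.5, 0, 0, 0, 0, 0, 0],
    [0.5, 0, 0, 0, 0, 0, 0],
    [0, 0, 0, 0, 0, 0, 0],
    [0, 0, 0, 0, 0, 0, 0],
    [0, 0, 0, 0, 0, 0, 0],
    [0, 0, 0, 0, 0, 0, 0],
    [0, 0, 0, 0, 0, 0, 0],
    [0, 0, 0, 0, 0, 0, 0],
    [0, 0, 0, 0, 0, 0, 0],
    [0, 0, 0, 0, 0, 0, 0],
    [0, 0, 0, 0, 0, 0, 0],
    [0, 0, 0, 0, 0, 0, 0],
  ],
)

```text
time_s: 17.2
tcp_pos: [0.6236, -0.1559, 0.1688]
eef_rot: [-180.0, 0.0, 172.0]
contact_force: [-0.5, -0.2, 2.7]
gripper_width: 0.0169
gripper_force: 30.0
```

Request:
apply_moves(
  targets=[
    [0, 0, 0, -0.01, 0, 0, 0],
    [0, 0, 0, -0.02, 0, 0, 0],
    [0, 0, 0, -0.025, 0, 0, 0],
    [0, 0, 0, -0.025, 0, 0, 0],
    [0, 0, 0, -0.025, 0, 0, 0],
    [0, 0, 0, -0.025, 0, 0, 0],
    [0, 0, 0, 0, 0, 0, 0],
    [0, 0, 0, 0, 0, 0, 0],
  ],
)

```text
time_s: 17.87
tcp_pos: [0.624, -0.1558, 0.3006]
eef_rot: [180.0, 0.2, 172.0]
contact_force: [-0.6, 0.4, -2.6]
gripper_width: 0.0169
gripper_force: 30.0
```

```bash
python3 - <<'E'
from h import *
s=get_state();t=s['tcp_pos'];print(t)
for n in('scene','top'):
    c=capture(n);p=blob(c,t[:2],.035,t[2]-.165,t[2]+.0)
    for z in np.arange(-.17,.0,.02):
        q=p[(p[:,2]-t[2]>z)&(p[:,2]-t[2]<z+.02)]
        if len(q):print(n,z.round(3),len(q),(q.mean(0)-t).round(4),(q.min(0)-t).round(3),(q.max(0)-t).round(3))
plan((.604,.0183,.30),172)
E
```

```text
[ 0.62395287 -0.15577956  0.30059817]
scene -0.17 27 [-0.0112 -0.008  -0.1546] [-0.02  -0.019 -0.16 ] [ 0.005  0.01  -0.15 ]
scene -0.15 46 [-0.0123 -0.005  -0.1395] [-0.022 -0.02  -0.149] [ 0.009  0.015 -0.13 ]
scene -0.13 47 [-0.012  -0.0061 -0.1196] [-0.022 -0.021 -0.13 ] [ 0.014  0.017 -0.11 ]
scene -0.11 68 [-0.0058 -0.002  -0.1028] [-0.02  -0.018 -0.11 ] [ 0.017  0.02  -0.092]
scene -0.09 10 [-0.0038 -0.0008 -0.0789] [-0.008 -0.005 -0.09 ] [ 0.001  0.003 -0.072]
scene -0.07 10 [-0.0033  0.0007 -0.06  ] [-0.006 -0.002 -0.07 ] [-0.001  0.005 -0.053]
scene -0.05 11 [-0.0042 -0.0022 -0.0381] [-0.01  -0.009 -0.044] [ 0.004  0.005 -0.03 ]
scene -0.03 28 [-0.007  -0.0037 -0.0194] [-0.015 -0.01  -0.03 ] [ 0.003  0.008 -0.011]
scene -0.01 15 [-0.0055 -0.003  -0.0053] [-0.014 -0.01  -0.009] [ 0.001  0.007 -0.   ]
top -0.17 10 [-0.0143  0.0015 -0.1559] [-0.021 -0.02  -0.162] [-0.005  0.016 -0.151]
top -0.15 23 [-0.0147  0.0003 -0.142 ] [-0.022 -0.018 -0.15 ] [-0.004  0.018 -0.132]
top -0.13 29 [-0.0102 -0.0004 -0.1197] [-0.022 -0.02  -0.13 ] [ 0.014  0.019 -0.11 ]
top -0.11 62 [-0.0044 -0.0005 -0.104 ] [-0.022 -0.02  -0.11 ] [ 0.02   0.016 -0.091]
top -0.09 6 [-0.0014  0.0002 -0.0792] [-0.003 -0.002 -0.087] [ 0.001  0.002 -0.072]
top -0.07 4 [-0.0018 -0.0002 -0.0583] [-0.004 -0.004 -0.066] [ 0.001  0.004 -0.051]
top -0.05 4 [-0.0066  0.0014 -0.0341] [-0.008 -0.002 -0.038] [-0.005  0.005 -0.03 ]
top -0.03 10 [-0.0081 -0.0012 -0.018 ] [-0.01  -0.008 -0.029] [-0.007  0.007 -0.011]
top -0.01 3 [-0.0094  0.0047 -0.0052] [-0.01   0.003 -0.009] [-0.008  0.007 -0.002]
lift mm 0.0 turn az deg -0.0 | xy tool mm [ 42.9 169.6] | down mm -2.1 tilt [ 0.03 -0.08 -0.  ]
```

Request:
apply_moves(
  targets=[
    [0, 0.007, 0.0283, 0, 0, 0, 0],
    [0, 0.007, 0.0283, 0, 0, 0, 0],
    [0, 0.007, 0.0283, 0, 0, 0, 0],
    [0, 0.007, 0.0283, 0, 0, 0, 0],
    [0, 0.007, 0.0283, 0, 0, 0, 0],
    [0, 0.007, 0.0283, 0, 0, 0, 0],
    [0, 0, 0, 0, 0, 0, 0],
    [0, 0, 0, 0, 0, 0, 0],
    [0, 0, 0, 0, 0, 0, 0],
    [0, 0, 0, 0.02, 0, 0, 0],
    [0, 0, 0, 0.02, 0, 0, 0],
    [0, 0, 0, 0.02, 0, 0, 0],
    [0, 0, 0, 0, 0, 0, 0],
  ],
)

```text
time_s: 19.05
tcp_pos: [0.6031, 0.0167, 0.2338]
eef_rot: [-179.9, -0.4, 171.9]
contact_force: [-0.6, -0.4, -2.5]
gripper_width: 0.0168
gripper_force: 30.0
```

Request:
apply_moves(
  targets=[
    [0, 0, 0, 0.02, 0, 0, 0],
    [0, 0, 0, 0.02, 0, 0, 0],
    [0, 0, 0, 0.01, 0, 0, 0],
    [0, 0, 0, 0.008, 0, 0, 0],
    [0, 0, 0, 0, 0, 0, 0],
    [0, 0, 0, 0, 0, 0, 0],
    [0, 0, 0, 0, 0, 0, 0],
  ],
)

```text
time_s: 19.63
tcp_pos: [0.6063, 0.0181, 0.1818]
eef_rot: [180.0, 0.1, 172.0]
contact_force: [-0.2, -0.8, -0.9]
gripper_width: 0.0169
gripper_force: 30.0
```

Request:
apply_moves(
  targets=[
    [0, 0, 0, 0.002, 0, 0, 0],
    [0, 0, 0, 0.001, 0, 0, 0],
    [0, 0, 0, 0.001, 0, 0, 0],
    [0, 0, 0, 0, 0, 0, 0],
    [0, 0, 0, 0, 0, 0, 0],
  ],
)

```text
time_s: 20.05
tcp_pos: [0.6057, 0.0182, 0.1768]
eef_rot: [180.0, 0.0, 172.0]
contact_force: [0.5, -0.0, -0.4]
gripper_width: 0.0167
gripper_force: 30.0
```

Request:
apply_moves(
  targets=[
    [0, 0, 0, 0.001, 0, 0, 0],
    [0, 0, 0, 0.001, 0, 0, 0],
    [0, 0, 0, 0, 0, 0, 0],
    [0, 0, 0, 0, 0, 0, 0],
  ],
)

```text
time_s: 20.38
tcp_pos: [0.6065, 0.018, 0.1768]
eef_rot: [180.0, 0.2, 172.0]
contact_force: [-2.9, 0.3, 10.7]
gripper_width: 0.017
gripper_force: 30.0
```

Request:
apply_moves(
  targets=[
    [0, 0, 0, -0.017, 0, 0, 0],
    [0, 0, 0, -0.017, 0, 0, 0],
    [0, 0, 0, -0.017, 0, 0, 0],
    [0, 0, 0, -0.017, 0, 0, 0],
    [0, 0, 0, 0, 0, 0, 0],
    [0, 0, 0, 0, 0, 0, 0],
    [0, 0, 0, 0, 0, 0, 0],
  ],
)

```text
time_s: 20.97
tcp_pos: [0.605, 0.0182, 0.2417]
eef_rot: [180.0, -0.1, 172.0]
contact_force: [-0.5, -0.0, -2.9]
gripper_width: 0.017
gripper_force: 30.0
```

Request:
apply_moves(
  targets=[
    [0, 0, 0, 0.017, 0, 0, 0],
    [0, 0, 0, 0.017, 0, 0, 0],
    [0, 0, 0, 0.017, 0, 0, 0],
    [0, 0, 0, 0.013, 0, 0, 0],
    [0, 0, 0, 0.003, 0, 0, 0],
    [0, 0, 0, 0.001, 0, 0, 0],
    [0, 0, 0, 0, 0, 0, 0],
    [0, 0, 0, 0, 0, 0, 0],
    [0, 0, 0, 0, 0, 0, 0],
  ],
)

```text
time_s: 21.72
tcp_pos: [0.6053, 0.0178, 0.1747]
eef_rot: [-179.9, -0.0, 172.0]
contact_force: [-2.2, -0.2, 7.4]
gripper_width: 0.0171
gripper_force: 30.0
```

Request:
apply_moves(
  targets=[
    [0, 0, 0, -0.017, 0, 0, 0],
    [0, 0, 0, -0.017, 0, 0, 0],
    [0, 0, 0, -0.017, 0, 0, 0],
    [0, 0, 0, -0.017, 0, 0, 0],
    [0, 0, 0, 0, 0, 0, 0],
    [0, 0, 0, 0, 0, 0, 0],
    [0, 0, 0, 0, 0, 0, 0],
  ],
)

```text
time_s: 22.3
tcp_pos: [0.6047, 0.0182, 0.2409]
eef_rot: [-180.0, -0.1, 172.0]
contact_force: [0.0, 0.2, -1.5]
gripper_width: 0.017
gripper_force: 30.0
```

Request:
apply_moves(
  targets=[
    [0, 0, 0, 0.017, 0, 0, 0],
    [0, 0, 0, 0.017, 0, 0, 0],
    [0, 0, 0, 0.017, 0, 0, 0],
    [0, 0, 0, 0.013, 0, 0, 0],
    [0, 0, 0, 0.003, 0, 0, 0],
    [0, 0, 0, 0.001, 0, 0, 0],
    [0, 0, 0, 0, 0, 0, 0],
    [0, 0, 0, 0, 0, 0, 0],
    [0, 0, 0, 0, 0, 0, 0],
  ],
)

```text
time_s: 23.05
tcp_pos: [0.6049, 0.018, 0.1737]
eef_rot: [-180.0, -0.1, 172.0]
contact_force: [0.2, -0.9, -0.8]
gripper_width: 0.0166
gripper_force: 30.0
```

Request:
apply_moves(
  targets=[
    [0, 0, 0, 0.0015, 0, 0, 0],
    [0, 0, 0, 0, 0, 0, 0],
    [0, 0, 0, 0, 0, 0, 0],
  ],
)

```text
time_s: 23.3
tcp_pos: [0.6057, 0.018, 0.1736]
eef_rot: [-180.0, 0.0, 172.0]
contact_force: [-2.5, 0.4, 7.6]
gripper_width: 0.0171
gripper_force: 30.0
```

Request:
apply_moves(
  targets=[
    [0, 0, 0, -0.02, 0, 0, 0],
    [0, 0, 0, -0.025, 0, 0, 0],
    [0, 0, 0, -0.025, 0, 0, 0],
    [0, 0, 0, -0.03, 0, 0, 0],
    [0, 0, 0, -0.03, 0, 0, 0],
    [0, 0, 0, 0, 0, 0, 0],
    [0, 0, 0, 0, 0, 0, 0],
    [0, 0, 0, 0, 0, 0, 0],
  ],
)

```text
time_s: 23.97
tcp_pos: [0.6052, 0.0183, 0.302]
eef_rot: [180.0, -0.1, 172.0]
contact_force: [0.3, 0.2, -2.5]
gripper_width: 0.0171
gripper_force: 30.0
```

```bash
python3 - <<'E'
from h import *
cs={n:[capture(n) for _ in range(3)] for n in('scene','top')}
t=get_state()['tcp_pos'];print(t)
for n,l in cs.items():
    h=np.vstack([blob(c,(.618,-.159),.042,.066,.075) for c in l]);v=np.array([.618,-.159])
    for _ in range(4):
        d=np.hypot(*(h[:,:2]-v).T);g=h[abs(d-.028)<.005];v=circ(g[:,:2],.028,v)
    print(n,'holder',v.round(4),len(g))
    p=np.vstack([blob(c,t[:2],.035,t[2]-.175,t[2]-.14) for c in l]);print('tip z rel',(np.sort(p[:,2])[:8]-t[2]).round(4),(p[:,:2].min(0)-t[:2]).round(4),(p[:,:2].max(0)-t[:2]).round(4))
    q=np.vstack([blob(c,t[:2],.035,t[2]-.09,t[2]-.05) for c in l]);print('stem',(q.mean(0)-t).round(4))
    print(pot(l[0],(.604,.018),.008),pot(l[0],(.395,.14)),pot(l[0],(.419,-.309)))
plan((.6205,-.159,.30),172)
E
```

```text
[0.60532239 0.0180757  0.30214863]
scene holder [ 0.6172 -0.1595] 159
tip z rel [-0.16   -0.1583 -0.1578 -0.1571 -0.1567 -0.1566 -0.1566 -0.1565] [-0.0264 -0.02  ] [0.0093 0.016 ]
stem [-0.0062 -0.0002 -0.0692]
(array([0.6024, 0.0183]), 76, np.float64(-158.3), 53, np.float64(-158.7), 34, np.float64(0.0918)) (array([0.3947, 0.14  ]), 84, np.float64(-68.2), 68, np.float64(-67.9), 43, np.float64(0.0839)) (array([ 0.4188, -0.3082]), 115, np.float64(-66.9), 81, np.float64(-66.7), 56, np.float64(0.0837))
top holder [ 0.6192 -0.1598] 103
tip z rel [-0.1589 -0.1578 -0.1558 -0.1552 -0.1542 -0.1531 -0.1531 -0.1524] [-0.0255 -0.0177] [-0.0107  0.015 ]
stem [-0.0058  0.     -0.0696]
(array([0.6047, 0.0184]), 52, np.float64(-159.8), 39, np.float64(-159.6), 29, np.float64(0.0925)) (array([0.395, 0.14 ]), 0, np.float64(0.0), 0, np.float64(0.0), 0, None) (array([ 0.4194, -0.3085]), 63, np.float64(-66.6), 37, np.float64(-66.4), 32, np.float64(0.0847))
lift mm 0.0 turn az deg -0.0 | xy tool mm [ -39.7 -173.2] | down mm 2.1 tilt [-0.04 -0.08  0.  ]
```

Request:
apply_moves(
  targets=[
    [0, -0.007, -0.0288, 0, 0, 0, 0],
    [0, -0.007, -0.0288, 0, 0, 0, 0],
    [0, -0.007, -0.0288, 0, 0, 0, 0],
    [0, -0.007, -0.0288, 0, 0, 0, 0],
    [0, -0.007, -0.0288, 0, 0, 0, 0],
    [0, -0.007, -0.0288, 0, 0, 0, 0],
    [0, 0, 0, 0, 0, 0, 0],
    [0, 0, 0, 0, 0, 0, 0],
    [0, 0, 0, 0.02, 0, 0, 0],
    [0, 0, 0, 0.02, 0, 0, 0],
    [0, 0, 0, 0.015, 0, 0, 0],
    [0, 0, 0, 0, 0, 0, 0],
    [0, 0, 0, 0, 0, 0, 0],
  ],
)

```text
time_s: 25.35
tcp_pos: [0.6227, -0.1581, 0.2477]
eef_rot: [-180.0, -0.1, 172.0]
contact_force: [1.4, -0.5, -0.3]
gripper_width: 0.0171
gripper_force: 30.0
```

```bash
python3 - <<'E'
from h import *
t=get_state()['tcp_pos'];print(t)
for n in('scene','top'):
    l=[capture(n) for _ in range(3)]
    p=np.vstack([blob(c,t[:2],.035,t[2]-.155,t[2]-.10) for c in l])
    f=lambda v:np.hypot(p[:,0]-v[0]-v[2]*(p[:,2]-t[2]),p[:,1]-v[1]-v[3]*(p[:,2]-t[2]))-.02
    p=p[p[:,2]<t[2]-.106]
    r=least_squares(f,[t[0],t[1],0,0],loss='soft_l1',f_scale=.002).x
    print(n,'head axis at -.13:',(r[:2]-.13*r[2:]).round(4),'slope',r[2:].round(3))
    if n=='scene':save('c5.png',l[0]['frame'][140:240,240:340],6)
E
```

```text
[ 0.62268539 -0.1581165   0.24766852]
scene head axis at -.13: [ 0.6212 -0.1556] slope [0.005 0.005]
top head axis at -.13: [ 0.6225 -0.159 ] slope [0.008 0.015]
```

View pics/c5.png

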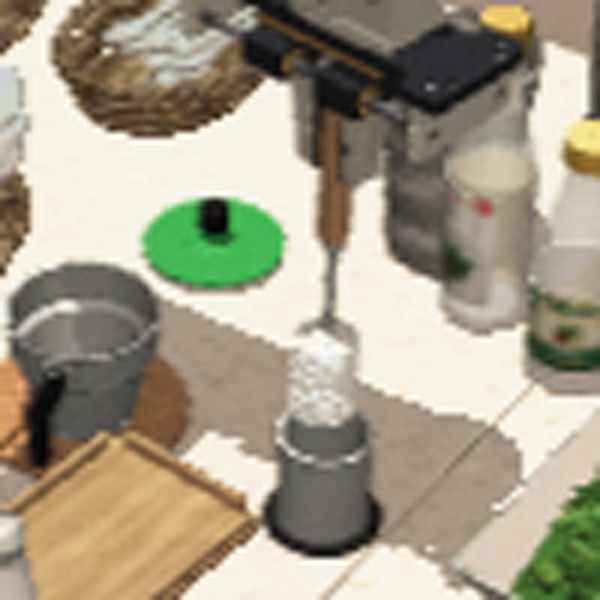

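The brush head (crop 322,380) is centred over the holder (322,430). Descend with a small correction.

Request:
apply_moves(
  targets=[
    [0, 0.0015, -0.001, 0.005, 0, 0, 0],
    [0, 0, 0, 0.008, 0, 0, 0],
    [0, 0, 0, 0.008, 0, 0, 0],
    [0, 0, 0, 0.008, 0, 0, 0],
    [0, 0, 0, 0, 0, 0, 0],
  ],
)

```text
time_s: 26.07
tcp_pos: [0.6201, -0.1594, 0.2163]
eef_rot: [180.0, -0.2, 172.0]
contact_force: [-0.2, 0.5, -2.2]
gripper_width: 0.0168
gripper_force: 30.0
```

Request:
apply_moves(
  targets=[
    [0, 0, 0, 0.01, 0, 0, 0],
    [0, 0, 0, 0.01, 0, 0, 0],
    [0, 0, 0, 0.01, 0, 0, 0],
    [0, 0, 0, 0.01, 0, 0, 0],
    [0, 0, 0, 0.006, 0, 0, 0],
    [0, 0, 0, 0, 0, 0, 0],
    [0, 0, 0, 0, 0, 0, 0],
  ],
)

```text
time_s: 26.65
tcp_pos: [0.6213, -0.1597, 0.1726]
eef_rot: [-180.0, -0.0, 172.0]
contact_force: [-0.1, -0.6, -1.0]
gripper_width: 0.0169
gripper_force: 30.0
```

Request:
apply_moves(
  targets=[
    [0, 0, 0, 0.003, 0, 0, 0],
    [0, 0, 0, 0.003, 0, 0, 0],
    [0, 0, 0, 0, 0, 0, 0],
    [0, 0, 0, 0, 0, 0, 0],
    [0.5, 0, 0, 0, 0, 0, 0],
    [0.5, 0, 0, 0, 0, 0, 0],
    [0.5, 0, 0, 0, 0, 0, 0],
    [0.5, 0, 0, 0, 0, 0, 0],
    [0.5, 0, 0, 0, 0, 0, 0],
    [0.5, 0, 0, 0, 0, 0, 0],
    [0.5, 0, 0, -0.02, 0, 0, 0],
    [0.5, 0, 0, -0.02, 0, 0, 0],
    [0.5, 0, 0, -0.03, 0, 0, 0],
    [0.5, 0, 0, -0.03, 0, 0, 0],
    [0.5, 0, 0, 0, 0, 0, 0],
    [0.5, 0, 0, 0, 0, 0, 0],
  ],
)

```text
time_s: 27.98
tcp_pos: [0.6224, -0.1597, 0.2694]
eef_rot: [180.0, 0.2, 172.0]
contact_force: [-1.3, 0.3, -1.1]
gripper_width: 0.0438
gripper_force: 0.0
```

```bash
python3 - <<'E'
from h import *
s=get_state();print(s['tcp_pos'])
for n in('scene','top'):
    c=capture(n);q=blob(c,(.62,-.159),.035,.1,.27)
    for lo in(.1,.14,.17,.2,.23):
        m=q[(q[:,2]>lo)&(q[:,2]<lo+.03)]
        if len(m):print(n,lo,len(m),m.mean(0).round(4),m[:,2].max().round(4))
    print(pot(c,(.604,.018),.008),pot(c,(.395,.14)),pot(c,(.419,-.309)))
A=(.3955,.1405);h=np.radians(-68.6);g=(A[0]+.075*np.cos(h),A[1]+.075*np.sin(h));print(g)
plan((*g,.032),-68.6,.26);plan((*g,.032),111.4,.26)
E
```

```text
[ 0.62239273 -0.15968027  0.26944012]
scene 0.1 11 [ 0.6145 -0.1598  0.1145] 0.1241
scene 0.14 36 [ 0.6123 -0.1608  0.1544] 0.1676
scene 0.17 38 [ 0.6136 -0.1623  0.1858] 0.1999
scene 0.2 41 [ 0.6134 -0.1608  0.2153] 0.2287
scene 0.23 34 [ 0.6151 -0.1592  0.2407] 0.2484
(array([0.6026, 0.0185]), 70, np.float64(-158.4), 59, np.float64(-158.2), 34, np.float64(0.0915)) (array([0.3948, 0.1404]), 83, np.float64(-68.3), 65, np.float64(-68.1), 43, np.float64(0.0834)) (array([ 0.419 , -0.3083]), 121, np.float64(-67.0), 81, np.float64(-66.8), 57, np.float64(0.0831))
top 0.1 6 [ 0.617  -0.1596  0.1122] 0.1212
top 0.14 14 [ 0.6113 -0.1585  0.1544] 0.1697
top 0.17 17 [ 0.6112 -0.1589  0.1859] 0.1995
top 0.2 15 [ 0.6109 -0.1586  0.2156] 0.2298
top 0.23 25 [ 0.6156 -0.1593  0.2437] 0.2518
(array([0.6051, 0.0182]), 14, np.float64(0.0), 0, np.float64(0.0), 0, np.float64(0.093)) (array([0.395, 0.14 ]), 0, np.float64(0.0), 0, np.float64(0.0), 0, None) (array([ 0.4194, -0.3096]), 62, np.float64(-66.4), 33, np.float64(-65.9), 26, np.float64(0.0838))
(np.float64(0.4228657588253215), np.float64(0.0706708138103104))
lift mm -6.6 turn az deg -119.4 | xy tool mm [-286.5  100.6] | down mm 228.0 tilt [ 0.02 -0.03 -0.  ]
lift mm -6.6 turn az deg 60.6 | xy tool mm [ 286.5 -100.6] | down mm 228.0 tilt [ 0.02 -0.03 -0.  ]
```

The brush stands upright again. Next, pot A: translate, then turn to yaw -68.6.

Request:
apply_moves(
  targets=[
    [0.4, 0.0255, 0.0223, 0, 0, 0, 0],
    [0.4, 0.0255, 0.0223, 0, 0, 0, 0],
    [0.4, 0.0255, 0.0223, 0, 0, 0, 0],
    [0.4, 0.0255, 0.0223, 0, 0, 0, 0],
    [0.4, 0.0255, 0.0223, 0, 0, 0, 0],
    [0.4, 0.0255, 0.0223, 0, 0, 0, 0],
    [0.4, 0.0255, 0.0223, 0, 0, 0, 0],
    [0.4, 0.0255, 0.0223, 0, 0, 0, 0],
    [0.4, 0.0255, 0.0223, 0, 0, 0, 0],
    [0.4, 0, 0, 0, 0, 0, 0],
  ],
)

```text
time_s: 28.92
tcp_pos: [0.4189, 0.0738, 0.2665]
eef_rot: [180.0, -0.1, 172.2]
contact_force: [0.7, -0.8, 0.2]
gripper_width: 0.0351
gripper_force: 0.0
```

Request:
apply_moves(
  targets=[
    [0.4, 0, 0, 0, 0, 0, -0.078],
    [0.4, 0, 0, 0, 0, 0, -0.078],
    [0.4, 0, 0, 0, 0, 0, -0.078],
    [0.4, 0, 0, 0, 0, 0, -0.078],
    [0.4, 0, 0, 0, 0, 0, -0.078],
    [0.4, 0, 0, 0, 0, 0, -0.078],
    [0.4, 0, 0, 0, 0, 0, -0.078],
    [0.4, 0, 0, 0, 0, 0, -0.078],
    [0.4, 0, 0, 0, 0, 0, -0.078],
    [0.4, 0, 0, 0, 0, 0, -0.078],
    [0.4, 0, 0, 0, 0, 0, -0.078],
    [0.4, 0, 0, 0, 0, 0, -0.078],
    [0.4, 0, 0, 0, 0, 0, -0.078],
    [0.4, 0, 0, 0, 0, 0, -0.078],
    [0.4, 0, 0, 0, 0, 0, -0.078],
    [0.4, 0, 0, 0, 0, 0, -0.078],
    [0.4, 0, 0, 0, 0, 0, -0.078],
    [0.4, 0, 0, 0, 0, 0, 0],
    [0.4, 0, 0, 0, 0, 0, 0],
  ],
)

```text
time_s: 30.5
tcp_pos: [0.4219, 0.0709, 0.2663]
eef_rot: [179.9, -0.0, -68.9]
contact_force: [-0.8, -0.8, 0.2]
gripper_width: 0.035
gripper_force: 0.0
```

```bash
python3 - <<'E'
from h import *
s=get_state();print(s['tcp_pos'],s['joints'].round(1))
for n in('scene','top'):
    c=capture(n);print(pot(c,(.395,.14)),pot(c,(.419,-.309)))
plan((.4229,.0707,.032),-68.6)
E
```

```text
[0.42185369 0.07088315 0.26629763] [ 36.2  -5.8 -22.4  -0.  -73.5 -15.1]
(array([0.3946, 0.1395]), 83, np.float64(-67.9), 67, np.float64(-67.8), 44, np.float64(0.0839)) (array([ 0.4185, -0.3085]), 127, np.float64(-66.7), 80, np.float64(-66.4), 56, np.float64(0.0842))
(array([0.3956, 0.1403]), 21, np.float64(-67.5), 46, np.float64(-66.9), 35, np.float64(0.0852)) (array([ 0.4199, -0.3092]), 61, np.float64(-67.1), 35, np.float64(-66.7), 29, np.float64(0.0834))
lift mm 0.0 turn az deg -0.3 | xy tool mm [ 0.6 -0.8] | down mm 234.6 tilt [ 0.05 -0.01 -0.  ]
```

Request:
apply_moves(
  newtons=40,
  targets=[
    [0.4, 0.001, -0.001, 0.03, 0, 0, 0],
    [0.4, 0, 0, 0.03, 0, 0, 0],
    [0.4, 0, 0, 0.03, 0, 0, 0],
    [0.4, 0, 0, 0.03, 0, 0, 0],
    [0.4, 0, 0, 0.03, 0, 0, 0],
    [0.4, 0, 0, 0.02, 0, 0, 0],
    [0.4, 0, 0, 0.02, 0, 0, 0],
    [0.4, 0, 0, 0.015, 0, 0, 0],
    [0.4, 0, 0, 0.015, 0, 0, 0],
    [0.4, 0, 0, 0.01, 0, 0, 0],
    [0.4, 0, 0, 0.005, 0, 0, 0],
    [0.4, 0, 0, 0, 0, 0, 0],
    [0.4, 0, 0, 0, 0, 0, 0],
  ],
)

```text
time_s: 31.68
tcp_pos: [0.4236, 0.0706, 0.0322]
eef_rot: [180.0, -0.0, -68.7]
contact_force: [0.1, -0.2, -0.1]
gripper_width: 0.0354
gripper_force: 0.0
```

Request:
apply_moves(
  targets=[
    [0, 0, 0, 0, 0, 0, 0],
    [0, 0, 0, 0, 0, 0, 0],
    [0, 0, 0, 0, 0, 0, 0],
    [0, 0, 0, 0, 0, 0, 0],
    [0, 0, 0, 0, 0, 0, 0],
    [0, 0, 0, 0, 0, 0, 0],
    [0, 0, 0, 0, 0, 0, 0],
    [0, 0, 0, 0, 0, 0, 0],
  ],
)

```text
time_s: 32.35
tcp_pos: [0.4239, 0.0708, 0.0324]
eef_rot: [-179.9, -0.0, -68.7]
contact_force: [1.1, -1.5, 3.9]
gripper_width: 0.0135
gripper_force: 40.0
```

Request:
apply_moves(
  targets=[
    [0, 0, 0, -0.01, 0, 0, 0],
    [0, 0, 0, -0.02, 0, 0, 0],
    [0, 0, 0, -0.03, 0, 0, 0],
    [0, 0, 0, -0.03, 0, 0, 0],
    [0, 0, 0, -0.03, 0, 0, 0],
    [0, 0, 0, -0.03, 0, 0, 0],
    [0, 0, 0, -0.02, 0, 0, 0],
    [0, 0, 0, 0, 0, 0, 0],
    [0, 0, 0, 0, 0, 0, 0],
    [0, 0, 0, 0, 0, 0, 0],
  ],
)

```text
time_s: 33.18
tcp_pos: [0.4222, 0.0702, 0.2006]
eef_rot: [179.9, 0.0, -68.7]
contact_force: [-0.7, -0.8, -3.0]
gripper_width: 0.0135
gripper_force: 40.0
```

```bash
cat >> h.py <<'E'
def plane(c,c0,zr):
    P=cloud(c).reshape(-1,3);P=P[np.isfinite(P[:,0])]
    d=np.hypot(P[:,0]-c0[0],P[:,1]-c0[1]);p=P[(abs(d-.049)<.005)&(abs(P[:,2]-zr)<.012)]
    A=np.c_[p[:,:2]-c0,np.ones(len(p))];x=np.linalg.lstsq(A,p[:,2],rcond=None)[0]
    r=p[:,2]-A@x;k=abs(r)<.004;x=np.linalg.lstsq(A[k],p[k,2],rcond=None)[0]
    return x.round(4),int(k.sum())
E
python3 - <<'E'
from h import *
s=get_state();t=s['tcp_pos'];print(t,s['gripper_width'],s['contact_force'].round(1))
zb=t[2]-.0324
c0=t[:2]+[-.0283,.069]
for n in('scene','top'):
    c=capture(n);r=pot(c,c0,zb);print(n,r,(r[0]-t[:2]).round(4));print(plane(c,r[0],zb+.084));print(pot(c,(.419,-.309)))
plan((.604+.0283,.0185-.069,t[2]),-68.7)
E
```

```text
[0.42223846 0.07022285 0.20061143] 0.013460747360359553 [-0.7 -0.8 -3. ]
scene (array([0.3934, 0.1402]), 48, np.float64(-69.8), 55, np.float64(-68.7), 32, np.float64(0.251)) [-0.0288  0.07  ]
(array([-0.0033,  0.0192,  0.2473]), 67)
(array([ 0.419 , -0.3087]), 118, np.float64(-66.7), 81, np.float64(-66.3), 55, np.float64(0.0841))
top (array([0.3954, 0.1398]), 39, np.float64(-83.7), 10, np.float64(-85.4), 4, np.float64(0.2519)) [-0.0268  0.0696]
(array([-0.0104, -0.0337,  0.25  ]), 46)
(array([ 0.4198, -0.3092]), 70, np.float64(-66.8), 34, np.float64(-66.6), 28, np.float64(0.0841))
lift mm 0.0 turn az deg -0.0 | xy tool mm [ 188.7 -151.7] | down mm -0.2 tilt [ 0.18 -0.01 -0.  ]
```

Request:
apply_moves(
  targets=[
    [0, 0.0237, -0.0189, 0, 0, 0, 0],
    [0, 0.0237, -0.0189, 0, 0, 0, 0],
    [0, 0.0237, -0.0189, 0, 0, 0, 0],
    [0, 0.0237, -0.0189, 0, 0, 0, 0],
    [0, 0.0237, -0.0189, 0, 0, 0, 0],
    [0, 0.0237, -0.0189, 0, 0, 0, 0],
    [0, 0.0237, -0.0189, 0, 0, 0, 0],
    [0, 0.0237, -0.0189, 0, 0, 0, 0],
    [0, 0, 0, 0.02, 0, 0, 0],
    [0, 0, 0, 0.02, 0, 0, 0],
    [0, 0, 0, 0.01, 0, 0, 0],
    [0, 0, 0, 0, 0, 0, 0],
    [0, 0, 0, 0, 0, 0, 0],
    [0, 0, 0, 0, 0, 0, 0],
  ],
)

```text
time_s: 34.45
tcp_pos: [0.6337, -0.0509, 0.153]
eef_rot: [-179.9, -0.0, -68.6]
contact_force: [-0.4, -0.2, -2.3]
gripper_width: 0.0138
gripper_force: 40.0
```

```bash
python3 - <<'E'
from h import *
s=get_state();t=s['tcp_pos'];print(t,s['gripper_width'],s['joints'].round(1))
zb=t[2]-.0324;c0=t[:2]+[-.028,.0698]
for n in('scene','top'):
  for _ in range(2):
    c=capture(n);r=pot(c,c0,zb);print(n,r);print(plane(c,r[0],zb+.084),pot(c,(.604,.0184),.008)[:2])
E
```

```text
[ 0.63374351 -0.05086183  0.15297045] 0.013812871003394943 [ 13.   19.   -8.8   0.  -62.1   8.3]
scene (array([0.6035, 0.0182]), 50, np.float64(-70.7), 23, np.float64(-70.0), 3, np.float64(0.2036))
(array([-0.0191,  0.0142,  0.2004]), 57) (array([0.6024, 0.0188]), 54)
scene (array([0.6043, 0.0196]), 52, np.float64(-73.0), 26, np.float64(-81.5), 5, np.float64(0.2035))
(array([-0.0189,  0.0201,  0.1997]), 68) (array([0.6024, 0.0187]), 49)
top (array([0.6062, 0.0189]), 55, np.float64(-84.1), 2, np.float64(-84.1), 2, np.float64(0.2042))
(array([-0.0017, -0.0266,  0.2021]), 55) (array([0.6023, 0.0189]), 15)
top (array([0.6059, 0.0184]), 56, np.float64(-86.0), 2, np.float64(-86.0), 2, np.float64(0.2047))
(array([-0.0278,  0.0023,  0.2025]), 65) (array([0.6052, 0.0179]), 16)
```

Request:
apply_moves(
  targets=[
    [0, -0.0004, 0.0011, 0.01, 0, 0, 0],
    [0, 0, 0, 0.015, 0, 0, 0],
    [0, 0, 0, 0.015, 0, 0, 0],
    [0, 0, 0, 0.015, 0, 0, 0],
    [0, 0, 0, 0.01, 0, 0, 0],
    [0, 0, 0, 0.008, 0, 0, 0],
    [0, 0, 0, 0, 0, 0, 0],
    [0, 0, 0, 0, 0, 0, 0],
  ],
)

```text
time_s: 35.32
tcp_pos: [0.632, -0.0511, 0.0789]
eef_rot: [180.0, -0.0, -68.7]
contact_force: [0.1, 0.2, -2.9]
gripper_width: 0.0136
gripper_force: 40.0
```

Request:
apply_moves(
  targets=[
    [0, 0, 0, 0.003, 0, 0, 0],
    [0, 0, 0, 0.002, 0, 0, 0],
    [0, 0, 0, 0.002, 0, 0, 0],
    [0, 0, 0, 0, 0, 0, 0],
    [0, 0, 0, 0, 0, 0, 0],
  ],
)

```text
time_s: 35.73
tcp_pos: [0.6322, -0.0511, 0.0722]
eef_rot: [-180.0, -0.0, -68.7]
contact_force: [0.5, -0.8, -2.3]
gripper_width: 0.0136
gripper_force: 40.0
```

Request:
apply_moves(
  targets=[
    [0, 0, 0, 0.001, 0, 0, 0],
    [0, 0, 0, 0.0015, 0, 0, 0],
    [0, 0, 0, 0, 0, 0, 0],
    [0, 0, 0, 0, 0, 0, 0],
    [0, 0, 0, 0, 0, 0, 0],
  ],
)

```text
time_s: 36.15
tcp_pos: [0.6326, -0.0511, 0.0703]
eef_rot: [-179.9, -0.0, -68.7]
contact_force: [-0.7, -0.6, 5.4]
gripper_width: 0.0135
gripper_force: 40.1
```

Request:
apply_moves(
  targets=[
    [0.35, 0, 0, 0, 0, 0, 0],
    [0.35, 0, 0, 0, 0, 0, 0],
    [0.35, 0, 0, 0, 0, 0, 0],
    [0.35, 0, 0, 0, 0, 0, 0],
    [0.35, 0, 0, 0, 0, 0, 0],
    [0.35, 0, 0, -0.01, 0, 0, 0],
    [0.35, 0, 0, -0.02, 0, 0, 0],
    [0.35, 0, 0, -0.03, 0, 0, 0],
    [0.35, 0, 0, -0.04, 0, 0, 0],
    [0.35, 0, 0, -0.04, 0, 0, 0],
    [0.35, 0, 0, -0.04, 0, 0, 0],
    [0.35, 0, 0, -0.02, 0, 0, 0],
    [0.35, 0, 0, 0, 0, 0, 0],
    [0.35, 0, 0, 0, 0, 0, 0],
  ],
)

```text
time_s: 37.32
tcp_pos: [0.6326, -0.051, 0.2721]
eef_rot: [-179.8, -0.0, -68.7]
contact_force: [0.1, 0.2, -0.4]
gripper_width: 0.0309
gripper_force: 0.0
```

```bash
python3 - <<'E'
from h import *
s=get_state();t=s['tcp_pos'];print(t)
for n in('scene','top'):
  for _ in range(2):
    c=capture(n);r=pot(c,(.604,.0185),.038);print(n,r,plane(c,r[0],.122));print(pot(c,(.419,-.309)))
h=np.radians(-66.6);g=(.4193+.075*np.cos(h),-.3088+.075*np.sin(h));print(g)
plan((*g,.032),-66.6)
E
```

```text
[ 0.63258904 -0.05096388  0.27209513]
scene (array([0.603 , 0.0185]), 85, np.float64(-98.7), 108, np.float64(-71.0), 41, np.float64(0.1208)) (array([ 0.0055, -0.012 ,  0.1186]), 101)
(array([ 0.419 , -0.3083]), 112, np.float64(-67.0), 81, np.float64(-66.7), 56, np.float64(0.0839))
scene (array([0.603 , 0.0182]), 80, np.float64(-96.0), 107, np.float64(-70.4), 44, np.float64(0.122)) (array([-0.0032, -0.016 ,  0.1188]), 84)
(array([ 0.4192, -0.308 ]), 121, np.float64(-67.2), 81, np.float64(-66.9), 55, np.float64(0.0833))
top (array([0.605 , 0.0181]), 55, np.float64(-104.8), 79, np.float64(-70.5), 32, np.float64(0.1225)) (array([-0.0189, -0.0093,  0.1214]), 46)
(array([ 0.4192, -0.309 ]), 72, np.float64(-66.3), 36, np.float64(-66.0), 29, np.float64(0.0843))
top (array([0.6053, 0.0182]), 52, np.float64(-105.8), 78, np.float64(-71.1), 33, np.float64(0.122)) (array([-0.015 , -0.0261,  0.1207]), 62)
(array([ 0.4195, -0.3098]), 61, np.float64(-66.5), 35, np.float64(-66.3), 29, np.float64(0.0844))
(np.float64(0.44908609179760856), np.float64(-0.3776315969262986))
lift mm 0.0 turn az deg -2.1 | xy tool mm [227.3 296.9] | down mm 236.3 tilt [0.13 0.04 0.  ]
```

Nested home: rim height 0.122, centred. Next, pot B.

Request:
apply_moves(
  targets=[
    [0.4, 0, 0, 0, 0, 0, -0.023],
    [0.4, 0.0227, 0.0297, 0, 0, 0, 0],
    [0.4, 0.0227, 0.0297, 0, 0, 0, 0],
    [0.4, 0.0227, 0.0297, 0, 0, 0, 0],
    [0.4, 0.0227, 0.0297, 0, 0, 0, 0],
    [0.4, 0.0227, 0.0297, 0, 0, 0, 0],
    [0.4, 0.0227, 0.0297, 0, 0, 0, 0],
    [0.4, 0.0227, 0.0297, 0, 0, 0, 0],
    [0.4, 0.0227, 0.0297, 0, 0, 0, 0],
    [0.4, 0.0227, 0.0297, 0, 0, 0, 0],
    [0.4, 0.0227, 0.0297, 0, 0, 0, 0],
    [0.4, 0, 0, 0, 0, 0, 0],
    [0.4, 0, 0, 0, 0, 0, 0],
    [0.4, 0, 0, 0, 0, 0, 0],
  ],
)

```text
time_s: 38.68
tcp_pos: [0.4491, -0.3773, 0.2686]
eef_rot: [179.9, 0.1, -66.7]
contact_force: [-0.2, 0.7, -0.2]
gripper_width: 0.0345
gripper_force: 0.0
```

```bash
python3 - <<'E'
from h import *
s=get_state();print(s['joints'].round(1))
for n in('scene','top'):
    c=capture(n);print(pot(c,(.419,-.309)))
plan((.4491,-.3776,.032),-66.6)
E
```

```text
[-21.   10.4  -5.1  -0.  -74.7  44.3]
(array([ 0.4083, -0.2628]), 120, np.float64(-64.8), 80, np.float64(-64.5), 57, np.float64(0.0836))
(array([ 0.4095, -0.2636]), 71, np.float64(-65.4), 37, np.float64(-65.0), 29, np.float64(0.0836))
lift mm 0.0 turn az deg 0.0 | xy tool mm [0.6 1.1] | down mm 237.1 tilt [0.03 0.04 0.  ]
```

Pot B was just knocked aside and is now at (0.409,-0.263). I'll correct for that and descend.

Request:
apply_moves(
  targets=[
    [0.4, 0, 0, 0, 0, 0, -0.018],
    [0.4, -0.023, -0.006, 0, 0, 0, 0],
    [0.4, -0.0224, -0.0058, 0, 0, 0, 0],
    [0.4, 0, 0, 0.03, 0, 0, 0],
    [0.4, 0, 0, 0.03, 0, 0, 0],
    [0.4, 0, 0, 0.03, 0, 0, 0],
    [0.4, 0, 0, 0.03, 0, 0, 0],
    [0.4, 0, 0, 0, 0, 0, 0],
    [0.4, 0, 0, 0, 0, 0, 0],
    [0.4, 0, 0, 0, 0, 0, 0],
  ],
)

```text
time_s: 39.62
tcp_pos: [0.4424, -0.3312, 0.1513]
eef_rot: [-180.0, -0.1, -64.9]
contact_force: [-0.2, 0.2, 0.4]
gripper_width: 0.035
gripper_force: 0.0
```

```bash
python3 - <<'E'
from h import *
for n in('scene','top'):
    c=capture(n);print(pot(c,(.409,-.263)))
plan((.4406,-.3312,.032),-65)
E
```

```text
(array([ 0.4083, -0.2636]), 112, np.float64(-64.6), 91, np.float64(-64.1), 56, np.float64(0.0838))
(array([ 0.4092, -0.2641]), 73, np.float64(-64.5), 36, np.float64(-64.0), 28, np.float64(0.0846))
lift mm 0.0 turn az deg 0.1 | xy tool mm [-1.1  1.7] | down mm 119.8 tilt [-0.12 -0.15  0.  ]
```

Request:
apply_moves(
  targets=[
    [0.4, -0.001, 0.001, 0.02, 0, 0, 0],
    [0.4, 0, 0, 0.025, 0, 0, 0],
    [0.4, 0, 0, 0.02, 0, 0, 0],
    [0.4, 0, 0, 0.02, 0, 0, 0],
    [0.4, 0, 0, 0.015, 0, 0, 0],
    [0.4, 0, 0, 0.01, 0, 0, 0],
    [0.4, 0, 0, 0.007, 0, 0, 0],
    [0.4, 0, 0, 0.002, 0, 0, 0],
    [0.4, 0, 0, 0, 0, 0, 0],
    [0.4, 0, 0, 0, 0, 0, 0],
  ],
)

```text
time_s: 40.55
tcp_pos: [0.4404, -0.331, 0.0315]
eef_rot: [-179.9, -0.1, -65.0]
contact_force: [0.4, 0.9, -0.5]
gripper_width: 0.0351
gripper_force: 0.0
```

Request:
apply_moves(
  targets=[
    [0, 0, 0, 0, 0, 0, 0],
    [0, 0, 0, 0, 0, 0, 0],
    [0, 0, 0, 0, 0, 0, 0],
    [0, 0, 0, 0, 0, 0, 0],
    [0, 0, 0, 0, 0, 0, 0],
    [0, 0, 0, 0, 0, 0, 0],
    [0, 0, 0, 0, 0, 0, 0],
    [0, 0, 0, 0, 0, 0, 0],
  ],
)

```text
time_s: 41.22
tcp_pos: [0.4401, -0.3309, 0.0309]
eef_rot: [-180.0, -0.0, -65.0]
contact_force: [-0.3, -1.0, 3.7]
gripper_width: 0.0136
gripper_force: 40.0
```

Request:
apply_moves(
  targets=[
    [0, 0, 0, -0.01, 0, 0, 0],
    [0, 0, 0, -0.02, 0, 0, 0],
    [0, 0, 0, -0.03, 0, 0, 0],
    [0, 0, 0, -0.03, 0, 0, 0],
    [0, 0, 0, -0.03, 0, 0, -0.0675],
    [0, 0, 0, -0.03, 0, 0, -0.0675],
    [0, 0, 0, -0.03, 0, 0, -0.0675],
    [0, 0, 0, -0.03, 0, 0, -0.0675],
    [0, 0, 0, 0, 0, 0, -0.0675],
    [0, 0, 0, 0, 0, 0, -0.0675],
    [0, 0, 0, 0, 0, 0, -0.0675],
    [0, 0, 0, 0, 0, 0, -0.0675],
    [0, 0, 0, 0, 0, 0, -0.0675],
    [0, 0, 0, 0, 0, 0, -0.0675],
    [0, 0, 0, 0, 0, 0, -0.0675],
    [0, 0, 0, 0, 0, 0, -0.0675],
    [0, 0, 0, 0, 0, 0, -0.0675],
    [0, 0, 0, 0, 0, 0, -0.0675],
    [0, 0, 0, 0, 0, 0, 0],
    [0, 0, 0, 0, 0, 0, 0],
  ],
)

```text
time_s: 42.88
tcp_pos: [0.4392, -0.3304, 0.2405]
eef_rot: [-180.0, 0.0, 19.9]
contact_force: [-0.4, -0.2, -1.4]
gripper_width: 0.0138
gripper_force: 40.0
```

```bash
python3 - <<'E'
from h import *
s=get_state();t=s['tcp_pos'];y=np.radians(s['eef_rot'][2]);print(t,s['joints'].round(1))
zb=t[2]-.031;c0=t[:2]-.075*np.array([np.cos(y),np.sin(y)])
for n in('scene','top'):
    c=capture(n);r=pot(c,c0,zb);print(n,r,(r[0]-t[:2]).round(4),plane(c,r[0],zb+.084))
plan((.604+.0705,.0184+.0257,t[2]),np.degrees(y))
E
```

```text
[ 0.43922492 -0.33037306  0.24048606] [-16.5   7.5 -12.1  -0.  -70.4 126.4]
scene (array([ 0.3674, -0.3557]), 153, np.float64(20.4), 48, np.float64(20.5), 47, np.float64(0.2932)) [-0.0718 -0.0253] (array([ 0.0135, -0.0012,  0.2899]), 157)
top (array([ 0.368 , -0.3562]), 87, np.float64(2.0), 2, np.float64(-0.8), 1, np.float64(0.2938)) [-0.0712 -0.0258] (array([-0.0073,  0.0125,  0.2923]), 77)
lift mm 0.0 turn az deg 0.0 | xy tool mm [ 348.3 -272.5] | down mm 0.0 tilt [-0.03  0.01 -0.  ]
```

Request:
apply_moves(
  targets=[
    [0, 0.0291, -0.0227, 0, 0, 0, 0],
    [0, 0.0291, -0.0227, 0, 0, 0, 0],
    [0, 0.0291, -0.0227, 0, 0, 0, 0],
    [0, 0.0291, -0.0227, 0, 0, 0, 0],
    [0, 0.0291, -0.0227, 0, 0, 0, 0],
    [0, 0.0291, -0.0227, 0, 0, 0, 0],
    [0, 0.0291, -0.0227, 0, 0, 0, 0],
    [0, 0.0291, -0.0227, 0, 0, 0, 0],
    [0, 0.0291, -0.0227, 0, 0, 0, 0],
    [0, 0.0291, -0.0227, 0, 0, 0, 0],
    [0, 0.0291, -0.0227, 0, 0, 0, 0],
    [0, 0.0291, -0.0227, 0, 0, 0, 0],
    [0, 0, 0, 0.02, 0, 0, 0],
    [0, 0, 0, 0.02, 0, 0, 0],
    [0, 0, 0, 0.01, 0, 0, 0],
    [0, 0, 0, 0, 0, 0, 0],
    [0, 0, 0, 0, 0, 0, 0],
    [0, 0, 0, 0, 0, 0, 0],
  ],
)

```text
time_s: 44.48
tcp_pos: [0.675, 0.0445, 0.1921]
eef_rot: [180.0, -0.1, 20.0]
contact_force: [-0.4, 0.3, -1.9]
gripper_width: 0.0136
gripper_force: 40.0
```

```bash
python3 - <<'E'
from h import *
s=get_state();t=s['tcp_pos'];print(t,s['gripper_width'],s['joints'].round(1))
zb=t[2]-.031;c0=t[:2]+[-.0715,-.0256]
for n in('scene','top'):
  for _ in range(2):
    c=capture(n);r=pot(c,c0,zb);print(n,r);print(plane(c,r[0],zb+.084),pot(c,(.604,.0184),.038)[:2])
E
```

```text
[0.67499721 0.04445902 0.1920562 ] 0.01362408153016352 [ 20.3  21.1  -0.4   0.  -68.4  89.7]
scene (array([0.6021, 0.0189]), 82, np.float64(19.3), 21, np.float64(19.3), 21, np.float64(0.2448))
(array([-0.0065, -0.0051,  0.2411]), 92) (array([0.6031, 0.0182]), 65)
scene (array([0.6025, 0.0194]), 84, np.float64(20.3), 23, np.float64(20.3), 23, np.float64(0.2442))
(array([0.002 , 0.0008, 0.2414]), 95) (array([0.6031, 0.0183]), 57)
top (array([0.6046, 0.0185]), 77, np.float64(18.5), 34, np.float64(19.3), 25, np.float64(0.2448))
(array([-0.0223, -0.0036,  0.2439]), 76) (array([0.6048, 0.0186]), 34)
top (array([0.6048, 0.0189]), 73, np.float64(17.5), 30, np.float64(18.2), 21, np.float64(0.2446))
(array([-0.0237,  0.0014,  0.2433]), 72) (array([0.6057, 0.0182]), 41)
```

Request:
apply_moves(
  targets=[
    [0, 0.0005, 0.0007, 0.015, 0, 0, 0],
    [0, 0, 0, 0.015, 0, 0, 0],
    [0, 0, 0, 0.015, 0, 0, 0],
    [0, 0, 0, 0.015, 0, 0, 0],
    [0, 0, 0, 0.014, 0, 0, 0],
    [0, 0, 0, 0.01, 0, 0, 0],
    [0, 0, 0, 0, 0, 0, 0],
    [0, 0, 0, 0, 0, 0, 0],
  ],
)

```text
time_s: 45.35
tcp_pos: [0.6751, 0.0443, 0.1067]
eef_rot: [180.0, 0.0, 20.1]
contact_force: [0.1, -0.2, -1.9]
gripper_width: 0.0139
gripper_force: 40.0
```

Request:
apply_moves(
  targets=[
    [0, 0, 0, 0.003, 0, 0, 0],
    [0, 0, 0, 0.002, 0, 0, 0],
    [0, 0, 0, 0.002, 0, 0, 0],
    [0, 0, 0, 0, 0, 0, 0],
    [0, 0, 0, 0, 0, 0, 0],
  ],
)

```text
time_s: 45.77
tcp_pos: [0.6753, 0.0444, 0.1001]
eef_rot: [180.0, -0.0, 20.1]
contact_force: [-0.2, 0.0, -1.4]
gripper_width: 0.0139
gripper_force: 40.0
```

Request:
apply_moves(
  targets=[
    [0, 0, 0, 0.001, 0, 0, 0],
    [0, 0, 0, 0.0015, 0, 0, 0],
    [0, 0, 0, 0, 0, 0, 0],
    [0, 0, 0, 0, 0, 0, 0],
    [0, 0, 0, 0, 0, 0, 0],
  ],
)

```text
time_s: 46.18
tcp_pos: [0.6759, 0.0445, 0.0987]
eef_rot: [180.0, -0.1, 20.1]
contact_force: [-2.1, 0.4, 6.6]
gripper_width: 0.0135
gripper_force: 40.0
```

Contact at the expected height. Release and go up.

Request:
apply_moves(
  targets=[
    [0.35, 0, 0, 0, 0, 0, 0],
    [0.35, 0, 0, 0, 0, 0, 0],
    [0.35, 0, 0, 0, 0, 0, 0],
    [0.35, 0, 0, 0, 0, 0, 0],
    [0.35, 0, 0, 0, 0, 0, 0],
    [0.35, 0, 0, -0.01, 0, 0, 0],
    [0.35, 0, 0, -0.02, 0, 0, 0],
    [0.35, 0, 0, -0.03, 0, 0, 0],
    [0.35, 0, 0, -0.04, 0, 0, 0],
    [0.35, 0, 0, -0.04, 0, 0, 0],
    [0.35, 0, 0, -0.03, 0, 0, 0],
    [0.6, 0, 0, 0, 0, 0, 0],
    [0.6, 0, 0, 0, 0, 0, 0],
  ],
)

```text
time_s: 47.27
tcp_pos: [0.6761, 0.0446, 0.2708]
eef_rot: [180.0, -0.3, 20.1]
contact_force: [-0.1, 0.7, -0.3]
gripper_width: 0.0389
gripper_force: 0.0
```

```bash
python3 - <<'E'
from h import *
s=get_state();print(s['tcp_pos'])
for n in('scene','top'):
    c=capture(n);r=pot(c,(.604,.0185),.068);print(n,r,plane(c,r[0],.152))
    P=cloud(c);m=np.isfinite(P[...,0])&(np.hypot(P[...,0]-.436,P[...,1]-.30)<.075)&(P[...,2]>.006)&(P[...,2]<.015)
    p=P[m];v=np.array([.43,.305])
    # disc centre by extents
    print('lid',p.mean(0).round(4),((p.min(0)+p.max(0))/2).round(4),(p.max(0)-p.min(0)).round(3))
    k=blob(c,(.43,.305),.025,.024,.045);v=circ(k[:,:2],.0115,(.432,.303));print('knob',k.mean(0).round(4),len(k),v.round(4),k[:,2].max())
plan((.43,.305,.0),0)
E
```

```text
[0.67608976 0.04461215 0.27077819]
scene (array([0.602 , 0.0178]), 82, np.float64(-49.5), 63, np.float64(18.2), 15, np.float64(0.1521)) (array([-0.004 ,  0.0155,  0.1493]), 73)
lid [0.4277 0.2999 0.0106] [0.4353 0.3047 0.0105] [0.116 0.123 0.009]
knob [0.4274 0.3014 0.036 ] 26 [0.4243 0.3073] 0.04398553280391648
top (array([0.6053, 0.018 ]), 55, np.float64(-23.7), 60, np.float64(20.2), 28, np.float64(0.1525)) (array([-0.0186,  0.025 ,  0.1509]), 62)<stdin>:8: RuntimeWarning: Mean of empty slice.
  ret = um.true_divide(
Traceback (most recent call last):
ValueError: zero-size array to reduction operation minimum which has no identity
```

Stack rim is at 0.152, level, with handles at about -158, -70 and +20. Next, fetch the lid.

Request:
apply_moves(
  newtons=25,
  targets=[
    [0.6, 0, 0, 0, 0, 0, 0.0744],
    [0.6, 0, 0, 0, 0, 0, 0.0744],
    [0.6, 0, 0, 0, 0, 0, 0.0744],
    [0.6, -0.0246, -0.026, 0, 0, 0, 0],
    [0.6, -0.0246, -0.026, 0, 0, 0, 0],
    [0.6, -0.0246, -0.026, 0, 0, 0, 0],
    [0.6, -0.0246, -0.026, 0, 0, 0, 0],
    [0.6, -0.0246, -0.026, 0, 0, 0, 0],
    [0.6, -0.0246, -0.026, 0, 0, 0, 0],
    [0.6, -0.0246, -0.026, 0, 0, 0, 0],
    [0.6, -0.0246, -0.026, 0, 0, 0, 0],
    [0.6, -0.0246, -0.026, 0, 0, 0, 0],
    [0.6, -0.0246, -0.026, 0, 0, 0, 0],
    [0.6, 0, 0, 0.03, 0, 0, 0],
    [0.6, 0, 0, 0.03, 0, 0, 0],
    [0.6, 0, 0, 0.03, 0, 0, 0],
    [0.6, 0, 0, 0.03, 0, 0, 0],
    [0.6, 0, 0, 0.03, 0, 0, 0],
    [0.6, 0, 0, 0, 0, 0, 0],
    [0.6, 0, 0, 0, 0, 0, 0],
  ],
)

```text
time_s: 49.03
tcp_pos: [0.4284, 0.3032, 0.1156]
eef_rot: [179.7, 0.2, -0.0]
contact_force: [-0.1, 1.1, 0.3]
gripper_width: 0.0528
gripper_force: 0.0
```

```bash
python3 - <<'E'
from h import *
c=capture('scene');k=blob(c,(.43,.305),.025,.024,.045);print(k.mean(0).round(4),len(k))
plan((.4303,.3048,-.002),0)
E
```

```text
[0.4271 0.3016 0.0358] 26
lift mm 0.0 turn az deg -0.0 | xy tool mm [ 0.9 -0.3] | down mm 119.4 tilt [0.09 0.01 0.  ]
```

Request:
apply_moves(
  targets=[
    [0.6, 0.0005, 0, 0.02, 0, 0, 0],
    [0.6, 0, 0, 0.02, 0, 0, 0],
    [0.6, 0, 0, 0.02, 0, 0, 0],
    [0.6, 0, 0, 0.02, 0, 0, 0],
    [0.6, 0, 0, 0.015, 0, 0, 0],
    [0.6, 0, 0, 0.01, 0, 0, 0],
    [0.6, 0, 0, 0.008, 0, 0, 0],
    [0.6, 0, 0, 0.005, 0, 0, 0],
    [0.6, 0, 0, 0, 0, 0, 0],
    [0.6, 0, 0, 0, 0, 0, 0],
  ],
)

```text
time_s: 49.92
tcp_pos: [0.4301, 0.3051, -0.0003]
eef_rot: [-180.0, -0.0, -0.0]
contact_force: [0.9, 0.1, -0.3]
gripper_width: 0.0522
gripper_force: 0.0
```

Request:
apply_moves(
  targets=[
    [0, 0, 0, 0, 0, 0, 0],
    [0, 0, 0, 0, 0, 0, 0],
    [0, 0, 0, 0, 0, 0, 0],
    [0, 0, 0, 0, 0, 0, 0],
    [0, 0, 0, 0, 0, 0, 0],
    [0, 0, 0, 0, 0, 0, 0],
    [0, 0, 0, 0, 0, 0, 0],
    [0, 0, 0, 0, 0, 0, 0],
    [0, 0, 0, 0, 0, 0, 0],
  ],
)

```text
time_s: 50.67
tcp_pos: [0.4298, 0.3047, -0.0007]
eef_rot: [-180.0, -0.0, -0.0]
contact_force: [-0.6, -0.8, 2.7]
gripper_width: 0.0223
gripper_force: 25.0
```

Request:
apply_moves(
  targets=[
    [0, 0, 0, -0.01, 0, 0, 0],
    [0, 0, 0, -0.03, 0, 0, 0],
    [0, 0, 0, -0.04, 0, 0, 0],
    [0, 0, 0, -0.04, 0, 0, 0],
    [0, 0, 0, -0.04, 0, 0, 0],
    [0, 0, 0, -0.04, 0, 0, 0],
    [0, 0, 0, -0.02, 0, 0, 0],
    [0, 0.0174, 0.0286, 0, 0, 0, 0],
    [0, 0.0174, 0.0286, 0, 0, 0, 0],
    [0, 0.0174, 0.0286, 0, 0, 0, 0],
    [0, 0.0174, 0.0286, 0, 0, 0, 0],
    [0, 0.0174, 0.0286, 0, 0, 0, 0],
    [0, 0.0174, 0.0286, 0, 0, 0, 0],
    [0, 0.0174, 0.0286, 0, 0, 0, 0],
    [0, 0.0174, 0.0286, 0, 0, 0, 0],
    [0, 0.0174, 0.0286, 0, 0, 0, 0],
    [0, 0.0174, 0.0286, 0, 0, 0, 0],
    [0, 0, 0, 0, 0, 0, 0],
    [0, 0, 0, 0, 0, 0, 0],
    [0, 0, 0, 0, 0, 0, 0],
  ],
)

```text
time_s: 52.33
tcp_pos: [0.6031, 0.0182, 0.219]
eef_rot: [-180.0, 0.0, -0.1]
contact_force: [-0.3, -0.4, -0.6]
gripper_width: 0.0219
gripper_force: 25.0
```

```bash
python3 - <<'E'
from h import *
s=get_state();t=s['tcp_pos'];print(t)
for n in('scene','top'):
  for _ in range(2):
    c=capture(n);print(n,pot(c,(.604,.0184),t[2]+.0005,.0095,.0515)[:2],pot(c,(.604,.0184),.068)[:2],plane(c,(.604,.0184),t[2]+.01))
E
```

```text
[0.60306913 0.01817373 0.21901138]
scene (array([0.6141, 0.024 ]), 49) (array([0.6035, 0.0186]), 83) (array([-0.0067, -0.0049,  0.2302]), 79)
scene (array([0.6154, 0.0273]), 45) (array([0.6035, 0.0194]), 70) (array([-0.0245, -0.0044,  0.2299]), 73)
top (array([0.6233, 0.0203]), 40) (array([0.6049, 0.0179]), 27) (array([-0.04  , -0.0155,  0.2305]), 57)
top (array([0.6197, 0.0202]), 39) (array([0.6055, 0.0181]), 33) (array([-0.0485, -0.017 ,  0.2309]), 66)
```

```bash
python3 - <<'E'
from h import *
s=get_state();t=s['tcp_pos'];zc=t[2]+.011
for n in('scene','top'):
    l=[capture(n) for _ in range(3)]
    p=np.vstack([blob(c,t[:2],.07,zc-.006,zc+.006) for c in l])
    # outline: per angular bin the outermost point
    for it,v in enumerate([t[:2].copy()]):
        a=np.degrees(np.arctan2(p[:,1]-v[1],p[:,0]-v[0]));d=np.hypot(p[:,0]-v[0],p[:,1]-v[1])
        b=[(k,np.percentile(d[(a>=k)&(a<k+30)],93).round(4),((a>=k)&(a<k+30)).sum()) for k in range(-180,180,30) if ((a>=k)&(a<k+30)).sum()>5]
        print(n,[(int(x),float(y),int(z)) for x,y,z in b])
E
```

```text
scene [(-180, 0.0507, 103), (-150, 0.0511, 103), (-120, 0.0504, 104), (-90, 0.0495, 74), (-60, 0.048, 73), (-30, 0.0521, 40), (60, 0.0535, 19), (90, 0.0495, 85), (120, 0.0506, 94), (150, 0.0506, 105)]
top [(-180, 0.0494, 113), (-150, 0.0501, 110), (-120, 0.0503, 104), (-90, 0.0502, 32), (-30, 0.0349, 13), (0, 0.0359, 13), (60, 0.0477, 24), (90, 0.0475, 97), (120, 0.0484, 105), (150, 0.0488, 103)]
```

Request:
apply_moves(
  targets=[
    [0, 0.0005, 0, 0.015, 0, 0, 0],
    [0, 0, 0, 0.015, 0, 0, 0],
    [0, 0, 0, 0.015, 0, 0, 0],
    [0, 0, 0, 0.01, 0, 0, 0],
    [0, 0, 0, 0.006, 0, 0, 0],
    [0, 0, 0, 0.005, 0, 0, 0],
    [0, 0, 0, 0, 0, 0, 0],
    [0, 0, 0, 0, 0, 0, 0],
  ],
)

```text
time_s: 53.5
tcp_pos: [0.6043, 0.0185, 0.1534]
eef_rot: [180.0, -0.0, -0.0]
contact_force: [-0.0, -0.3, -2.0]
gripper_width: 0.0223
gripper_force: 25.0
```

Request:
apply_moves(
  targets=[
    [0, 0, 0, 0.003, 0, 0, 0],
    [0, 0, 0, 0.002, 0, 0, 0],
    [0, 0, 0, 0.0015, 0, 0, 0],
    [0, 0, 0, 0, 0, 0, 0],
    [0, 0, 0, 0, 0, 0, 0],
  ],
)

```text
time_s: 53.92
tcp_pos: [0.604, 0.0185, 0.1466]
eef_rot: [180.0, 0.0, -0.0]
contact_force: [-0.3, -0.2, -0.8]
gripper_width: 0.0219
gripper_force: 25.0
```

Request:
apply_moves(
  targets=[
    [0, 0, 0, 0.001, 0, 0, 0],
    [0, 0, 0, 0.001, 0, 0, 0],
    [0, 0, 0, 0.0005, 0, 0, 0],
    [0, 0, 0, 0, 0, 0, 0],
    [0, 0, 0, 0, 0, 0, 0],
  ],
)

```text
time_s: 54.33
tcp_pos: [0.6044, 0.0185, 0.1447]
eef_rot: [-180.0, -0.1, -0.0]
contact_force: [-0.4, 0.4, 5.2]
gripper_width: 0.0224
gripper_force: 25.0
```

Seated with light contact. Release, rise and retreat, then look.

Request:
apply_moves(
  targets=[
    [0.6, 0, 0, 0, 0, 0, 0],
    [0.6, 0, 0, 0, 0, 0, 0],
    [0.6, 0, 0, 0, 0, 0, 0],
    [0.6, 0, 0, 0, 0, 0, 0],
    [0.6, 0, 0, 0, 0, 0, 0],
    [0.6, 0, 0, 0, 0, 0, 0],
    [0.6, 0, 0, -0.02, 0, 0, 0],
    [0.6, 0, 0, -0.03, 0, 0, 0],
    [0.6, 0, 0, -0.03, 0, 0, 0],
    [0.6, 0, 0, -0.03, 0, 0, 0],
    [0.6, 0, 0, -0.03, 0, 0, 0],
    [0.6, -0.015, -0.03, 0, 0, 0, 0],
    [0.6, -0.015, -0.03, 0, 0, 0, 0],
    [0.6, -0.015, -0.03, 0, 0, 0, 0],
    [0.6, -0.015, -0.03, 0, 0, 0, 0],
    [0.6, -0.015, -0.03, 0, 0, 0, 0],
    [0.6, -0.015, -0.03, 0, 0, 0, 0],
    [0.6, -0.01, -0.03, 0, 0, 0, 0],
    [0.6, -0.01, -0.03, 0, 0, 0, 0],
    [0.6, 0, 0, 0, 0, 0, 0],
  ],
)

```text
time_s: 56.0
tcp_pos: [0.4928, 0.2626, 0.2839]
eef_rot: [-179.9, 0.0, 0.1]
contact_force: [-0.2, -0.7, 0.6]
gripper_width: 0.0528
gripper_force: 0.0
```

```bash
python3 - <<'E'
from h import *
for n in('scene','top'):
    c=capture(n);p=blob(c,(.604,.0184),.055,.148,.17);x=np.c_[p[:,:2]-[.604,.0184],np.ones(len(p))]
    print(n,np.linalg.lstsq(x,p[:,2],rcond=None)[0].round(4),p[:,:2].min(0),p[:,:2].max(0))
    q=blob(c,(.604,.0184),.03,.17,.21);print(q.mean(0),q[:,2].max())
    if n=='scene':a=cv2.resize(c['frame'][130:280,160:340],None,fx=3,fy=3,interpolation=2)
    else:b=cv2.resize(c['frame'][130:280,170:350],None,fx=3,fy=3,interpolation=2)
b=cv2.resize(b,(a.shape[1],a.shape[0]))
save('fin.png',cv2.resize(np.hstack([a,b]),(800,333)))
E
```

```text
scene [0.0049 0.0149 0.1566] [ 0.55267884 -0.03611441] [0.65562441 0.07075862]
[0.6006161  0.01591758 0.18265495] 0.1888577263717358
top [-0.0064  0.0006  0.1574] [ 0.55179677 -0.03110152] [0.65592287 0.06707895]
[0.60226848 0.01704643 0.18536657] 0.19357396043924235
```

View pics/fin.png

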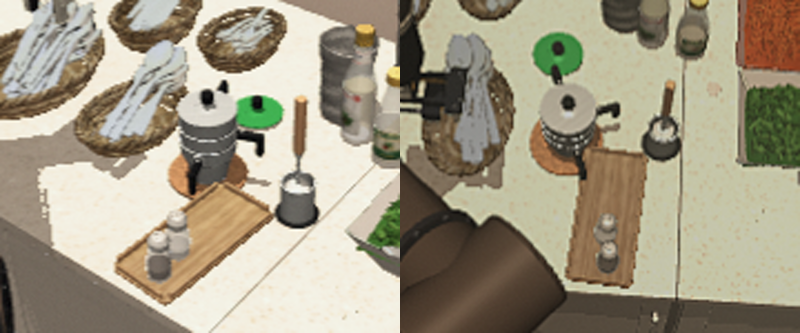

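The stack stands level under its lid (left crop 208,130), the three handles fan apart, the brush is upright (300,150) and the shakers have not moved. Hand in.

```bash
python3 -c "
from plant import close_job
print(close_job())"
```

```text
the job is handed in; nothing more can be done
None
```

Job handed in at about 56 s: the trivet pot got its three brush strokes, the brush is back upright in its holder, both loose pots (a third was absent) are nested level with handles near -158°, -70° and +20°, and the lid is on.

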